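# Slip the drill-bit case into the short-travel tool drawer and shut it

## Task

Put the slim drill-bit case away: lay it flat, lengthwise, in the empty bay of the open top drawer of the tool chest, between the drawer's front and the cross divider. The drawer comes out only part of the way, so the case has to be slipped in at a slant under the edge of the chest's top; set it down rather than drop it. Then slide the drawer fully home without slamming it, and leave everything else on the bench where it is.

Things in the scene. Friction and masses are not known exactly. Their poses are not given: they have to be found in the camera images.
- bit_case: Slim drill-bit case of black plastic, a closed box 150 mm long (x) x 58 mm wide (y) x 26 mm thick (z), a clear window in the lid showing a row of bits; 0.2 to 0.45 kg. Origin at its centre. Lies flat on the bench, lid up, at the robot's right, its length pointing roughly away from the robot. Its ends are alike: either may go in first. The socket case nearby is shorter and much thicker.
- bay (a point): Centre of the floor of the empty bay, the right-hand one, in the chest's top drawer; moves with it. x is the way the drawer shuts, y left as one faces the chest, z up. Floor 126 mm above the bench. Bay 162 mm long in x (drawer front -81, cross divider +81, hidden under the chest's top while the drawer is out), 136 wide in y. Over its floor the front rises 50, the right wall 42, the dividers behind and at its left 36.
- rail (a point): The grey steel two-drawer tool chest, 340 mm wide, 260 deep, 200 high, stands fixed on the bench, front to the robot. This is the mid-point, over the bay, of the lower front edge of the chest's top; fixed. It is 56 mm above the drawer's floor: all in the drawer must pass below it. The top is an 18 mm slab above it. Axes as bay.
- pull (a point): Outermost point, opposite the bay's middle, of the aluminium edge pull (300 mm long, 8 mm thick) along the front of the top drawer: 44 mm above the drawer's floor, 30 mm before the back of the drawer's front, 6 mm below the front's upper edge. The drawer can be pushed here. Axes as bay.
- drawer (a joint): How far the top drawer is out, in m: 0 fully shut (hard stop), 0.120 as far as it comes. Equals the distance from the rail edge to the back of the drawer's front. Starts 0.104 to 0.120 out. The slides need about 6 N to move, more when fast; the drawer stays where it is left. A push on the divider above that shuts it.
- socket_case: Bystander: black plastic case 110 x 90 x 62 mm, lying on the bench at the robot's right near the bit case; too thick for the drawer. Origin at the centre of its underside.
- spray_can: Bystander: can 64 mm wide, 190 mm tall, standing on the bench to the right of the chest. Origin at the centre of its underside.
- masking_tape: Bystander: roll of tape 90 mm across, 24 mm tall, lying on the offcut. Origin at the centre of its underside.
- tape_measure: Bystander: tape measure 70 x 38 x 66 mm, standing on the bench between the robot and the chest. Origin at the centre of its underside.
- offcut: Bystander: wood offcut 170 x 70 x 38 mm lying to the right of the chest. Origin at the centre of its underside.
Not all that is in view belongs to the job. Of the things that look like the bit_case, the larger one is meant.

How it is judged:
By the outcome, as a careful person would: the job done as asked, in the order asked, and still so for the second after the job is handed in, with the robot touching nothing.
It also fails if it takes over 58 s, if anything falls off the work surface, if the arm or the gripper's body presses on something with over 40 N, if the wrist force passes 120 N, or if a joint passes its speed limit or range.

## Robot

A 6-joint arm with a two-finger parallel gripper is mounted at the origin on the work surface. World frame = base frame: x ahead of the robot, y to its left, z up, the work surface at z = 0. Lengths are in m, angles in rad, forces in N, time in s.
With the tool pointing down it reaches from about 0.225 to 0.875 m from the base axis. Payload 3.4 kg.
Tool frame: the origin (TCP) lies at the very end of the fingers, on their centre line; the grasp point (between the pads) lies 19 mm behind it; z points along the fingers, x is the direction in which the jaws open and shut, and the axes are right-handed (so a half turn about z gives the same grasp; the last joint's range is limited). The gripper opens to 85 mm and grips with 20 to 120 N. Pads are 22 mm wide; open, the fingers measure 114 mm over their backs; the gripper's body (76 mm by 85 mm) begins 54 mm behind the grasp point. The pads swing forward as they close: fully open they stand 13 mm farther back than shut.
Start: joints at [1.123, 0.276, 1.505, -0, 1.361, -0.121], TCP at [0.185, 0.545, 0.231] pointing down, gripper open.
Joint ranges: [-2.89, 2.89], [-0.75, 2.08], [0.22, 2.7], [-1.18, 4.32], [0.11, 2.71], [-2.7, 2.7]. Speed limits (rad/s): [2.57, 2.57, 3.14, 3.14, 3.14, 3.14].

## Interface

Orientations are given as a unit quaternion [w, x, y, z].
In Python, from rig import manip gives the robot as it stands.
- The arm moves only by the tool send_rows, never from a script. Its argument "increments" is a list of rows, each a list of 5 numbers: the opening, from 0 (shut) to 1 (fully open), then the shift along the tool's x, y, z in m, then the turn about the tool's z in rad. A call has 1 to 8 rows; each row shifts and turns the commanded pose from where the row before left it, along the tool's axes as they then stand; what a row does not reach is not made up. A row lasts 1/8 s, in which the tool goes at most 62.5 mm and 10.7 degrees, less where a joint would pass 70% of its speed; a pose out of reach is approached as far as the arm can. A call is refused whole if a number of a shift passes 0.0625 or a number of a turn 0.188, either way. A call with a gripper value outside its range is refused whole. The fingers move at their own pace and stop on an object; "squeeze" is the grip in N (left out, the last holds). Time passes only in rows, so rows that do not move let the fingers close. It gives the time, the measured TCP pose, the force and the opening at its end, in the units of the state.
- manip.get_state(): the state, without advancing time (a new reading comes with each control period).
- manip.get_image(name): name is "side" or "top" or "wrist"; returns the picture (400x640x3 uint8, red, green, blue); there is no depth.
- manip.calibration(name): a dict with "fx", "fy", "cx", "cy" (pixels), "distortion" ([k1, k2, p1, p2, k3] as OpenCV has them; the pictures are not rectified), "camera_from_world" (4x4, takes a point from world to camera coordinates). Camera axes: x right, y up, looking along -z (the intrinsics and any distortion apply to the point x, -y, -z); pixel columns grow to the right and rows downward; lengths in m; the calibration is good to about 2 mm. A picture is of the moment at which its call begins: read the wrist's pose just before it. calibration takes no time and is no camera call; for the wrist camera it gives the pose at the moment of the call.
- manip.sign_off(): hands the job in, once; it reports no verdict.
The state is a dict: "clock": time; "qpos": joint angles; "qd": joint speeds; "effort": joint torques, N m; "position": TCP position; "ee_rot": TCP orientation; "contact_force": force on the tool from outside, world axes, zero at the start; "moment": the same for the moment, N m; "width": finger opening in m.
Only numpy, scipy, OpenCV 4.12 (cv2) and the standard library are available. Lean on these libraries where they do the work, as an engineer would, in place of code of your own. Each camera call takes 0.05 s, during which the arm holds its last target.

## Working session

There is one attempt and no reset: what is moved stays moved. The work goes in short steps, Python scripts to look and compute and a tool call to move; the robot and the scene stay as the last step left them, time stands still between calls to the robot, and variables do not carry over. Pictures are saved under pics/ and viewed, and the job is handed in when it is done.

Besides the shell and the picture viewer there is one more tool, called after "Emit:" by a JSON object that holds its "method" and its "body", one argument or row to a line. send_rows: Moves the arm, as the interface text tells. Its arguments: {"type":"object","properties":{"increments":{"type":"array","items":{"type":"array","items":{"type":"number"}}},"squeeze":{"type":"number"}},"required":["increments"]}

```bash
ls; mkdir -p pics; python3 - <<'E'
from rig import manip
import cv2,numpy as np
s=manip.get_state();print(s)
for n in("side","top","wrist"):
    c=manip.calibration(n);im=manip.get_image(n)
    print(n,c['fx'],c['fy'],c['cx'],c['cy'],c['distortion']);print(np.round(c['camera_from_world'],3).tolist())
    cv2.imwrite(f'pics/{n}0.png',im[:,:,::-1])
E
```

```text
pics
{'clock': 0.0, 'qpos': array([ 1.12304207e+00,  2.76601637e-01,  1.50613649e+00,  4.48203187e-06,
        1.36069910e+00, -1.21004137e-01]), 'qd': array([ 1.25166599e-03, -4.11602496e-04,  5.68157086e-05,  2.13183571e-03,
       -7.06194474e-04,  8.27347870e-04]), 'effort': array([ 1.51630491e-05, -4.16778910e+01, -2.45811009e+01,  2.41771966e-05,
        1.08595702e-02, -7.06936248e-06]), 'position': array([0.18433091, 0.54409441, 0.23043459]), 'ee_rot': array([ 4.41069825e-04,  8.12701226e-01,  5.82679900e-01, -8.09983372e-04]), 'contact_force': array([ 0.21989819, -1.02384161, -0.02883638]), 'moment': array([ 0.01617165, -0.00805648,  0.06347041]), 'width': 0.08533346137706799}
side 367.40375040597746 367.40375040597746 321.73206919951184 202.88150338679807 [-0.07041647  0.          0.          0.          0.        ]
[[0.951, -0.309, -0.023, -0.564], [0.212, 0.594, 0.776, -0.178], [-0.226, -0.743, 0.63, -1.048], [0.0, 0.0, 0.0, 1.0]]
top 392.15768698731375 392.15768698731375 319.1567901595353 196.7158757444876 [-0.09290484  0.          0.          0.          0.        ]
[[-0.014, -1.0, -0.027, -0.04], [0.999, -0.015, 0.035, -0.579], [-0.036, -0.026, 0.999, -0.997], [0.0, 0.0, 0.0, 1.0]]
wrist 279.9148110021957 279.9148110021957 320.5594549467399 200.6334677210397 [-0.02550015  0.          0.          0.          0.        ]
[[0.321, 0.947, -0.002, -0.575], [-0.914, 0.309, -0.261, 0.033], [-0.247, 0.086, 0.965, -0.378], [0.0, 0.0, 0.0, 1.0]]
```

View pics/side0.png

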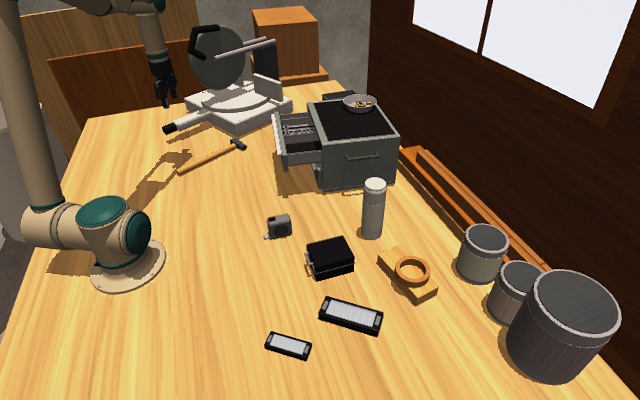

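View pics/top0.png

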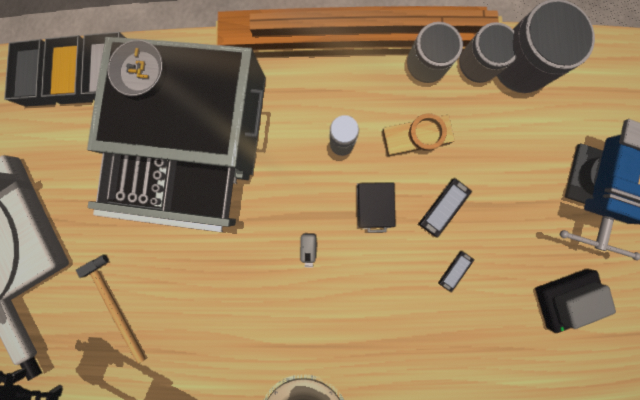

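View pics/wrist0.png

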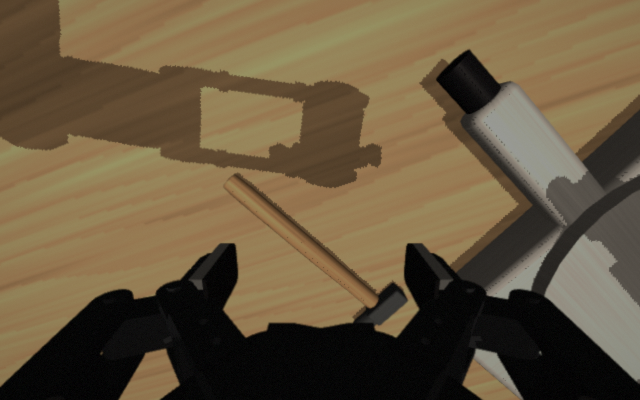

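The top view shows two cased bit sets: a larger one at (446,208) and a smaller one at (456,271). The socket case is at (376,206). I'll take the larger one as the bit_case, and confirm it with an enlarged crop and measured sizes.

```bash
cat > h.py <<'E'
import numpy as np,cv2
from rig import manip
def cal(n):
    c=manip.calibration(n);K=np.array([[c['fx'],0,c['cx']],[0,c['fy'],c['cy']],[0,0,1]]);return K,np.array(c['distortion']),np.array(c['camera_from_world'])
def ray(C,p):
    K,D,T=C
    q=cv2.undistortPoints(np.array(p,float).reshape(-1,1,2),K,D).reshape(-1,2)
    d=np.c_[q[:,0],-q[:,1],-np.ones(len(q))]@T[:3,:3]
    return -T[:3,:3].T@T[:3,3],d
def plane(C,p,z):
    o,d=ray(C,p);return o+d*((z-o[2])/d[:,2])[:,None]
def proj(C,P):
    K,D,T=C
    P=np.asarray(P,float).reshape(-1,3);q=P@T[:3,:3].T+T[:3,3];q=q*[1,-1,-1]
    return cv2.projectPoints(q,np.zeros(3),np.zeros(3),K,D)[0].reshape(-1,2)
def tri(C1,p1,C2,p2):
    o1,d1=ray(C1,[p1]);o2,d2=ray(C2,[p2]);d1=d1[0]/np.linalg.norm(d1);d2=d2[0]/np.linalg.norm(d2)
    s=np.linalg.lstsq(np.c_[d1,-d2],o2-o1,rcond=None)[0]
    a=o1+s[0]*d1;b=o2+s[1]*d2;return (a+b)/2,np.linalg.norm(a-b)
E
python3 - <<'E'
from h import *
im=cv2.imread('pics/top0.png');C=cal('top')
a=cv2.resize(im[160:300,350:490],None,fx=4,fy=4,interpolation=cv2.INTER_NEAREST);cv2.imwrite('pics/cropcase.png',a)
a=cv2.resize(im[140:240,80:260],None,fx=4.4,fy=4.4,interpolation=cv2.INTER_CUBIC);cv2.imwrite('pics/cropdrawer.png',a)
hsv=cv2.cvtColor(im,cv2.COLOR_BGR2HSV)
m=((hsv[...,1]<110)).astype(np.uint8)*255   # non-wood
m[:165]=0;m[300:]=0;m[:,:405]=0;m[:,500:]=0
cs,_=cv2.findContours(m,cv2.RETR_EXTERNAL,cv2.CHAIN_APPROX_NONE)
for c in cs:
    if cv2.contourArea(c)<200: continue
    P=plane(C,c.reshape(-1,2),.026);r=cv2.minAreaRect((P[:,:2]*1000).astype(np.float32))
    print(cv2.minAreaRect(c),r); b=cv2.boxPoints(r);print(b.round().tolist())
E
```

```text
((456.0330810546875, 270.82733154296875), (17.131935119628906, 40.652652740478516), 34.82448959350586) ((385.0645446777344, -392.2340393066406), (43.83050537109375, 102.57015228271484), 53.859352111816406)
[[331.0, -380.0], [414.0, -440.0], [439.0, -405.0], [357.0, -344.0]]
((447.4935302734375, 191.5684356689453), (66.50289916992188, 82.48230743408203), 58.49573516845703) ((585.7177124023438, -375.7203369140625), (167.7017822265625, 212.15872192382812), 29.916439056396484)
[[460.0, -326.0], [566.0, -509.0], [711.0, -426.0], [605.0, -242.0]]
```

View pics/cropcase.png

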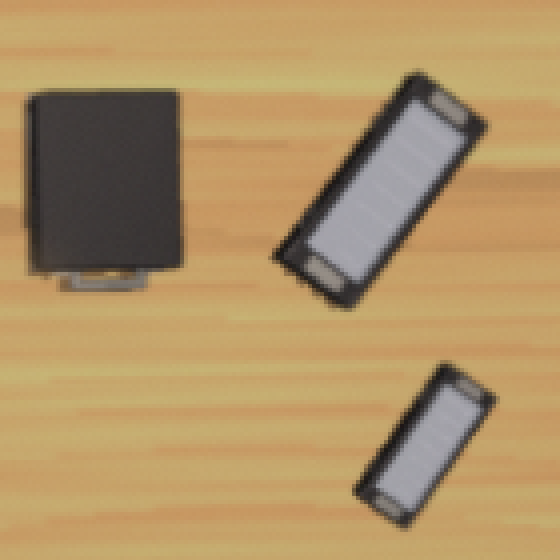

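View pics/cropdrawer.png

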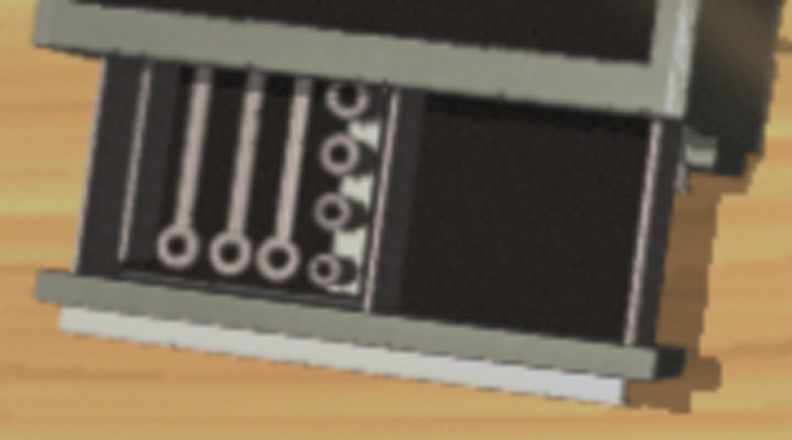

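The larger one is confirmed: it spans about 58 px, or 150 mm, and the smaller measures about 103 mm. In the drawer crop, the right-hand bay is empty and the wrenches are in the left bay. Next I'll compute positions.

```bash
python3 - <<'E'
from h import *
C=cal('top')
cc=lambda p,:np.array(p,float)/4+[350-.4,160-.4]
cd=lambda p:np.array(p,float)/4.4+[80-.4,140-.4]
P=plane(C,cc([[415,72],[487,125],[350,308],[275,258]]),.024)
print('case',P.round(4).tolist(),P.mean(0)); 
print('len',np.linalg.norm(P[0]-P[3]),np.linalg.norm(P[1]-P[2]),'wid',np.linalg.norm(P[0]-P[1]),np.linalg.norm(P[2]-P[3]))
u=P[0]+P[1]-P[2]-P[3];print('yaw',np.degrees(np.arctan2(u[1],u[0])))
def line(name,p,z):
    Q=plane(C,cd(p),z);d=Q[0]-Q[1];print(name,Q.round(4).tolist(),'yaw-of-x',np.degrees(np.arctan2(d[1],d[0]))-90)
line('frontback',[[40,270],[655,350]],.176)
line('frontfront',[[38,297],[650,378]],.176)
line('pull',[[60,327],[625,406]],.170)
line('slab top edge',[[35,43],[685,118]],.200)
line('slab low edge',[[35,43],[685,118]],.182)
line('rwall',[[655,120],[630,345]],.168)
line('ldiv',[[395,90],[370,310]],.162)
E
```

```text
case [[0.6209, -0.391, 0.024], [0.5865, -0.4365, 0.024], [0.4721, -0.3458, 0.024], [0.5045, -0.2987, 0.024]] [ 0.54599306 -0.3679935   0.024     ]
len 0.14852617408195096 0.14597132552919237 wid 0.057030612727552575 0.05711736440516032
yaw -38.42133888436525
frontback [[0.5702, 0.4668, 0.176], [0.5264, 0.1437, 0.176]] yaw-of-x -7.728170402316223
frontfront [[0.5564, 0.4678, 0.176], [0.5126, 0.1463, 0.176]] yaw-of-x -7.748144109223233
pull [[0.5409, 0.4593, 0.17], [0.4987, 0.1606, 0.17]] yaw-of-x -8.045885705737646
slab top edge [[0.6833, 0.4558, 0.2], [0.6377, 0.1222, 0.2]] yaw-of-x -7.784416774942898
slab low edge [[0.6864, 0.4675, 0.182], [0.6398, 0.1265, 0.182]] yaw-of-x -7.784416774942883
rwall [[0.6408, 0.1451, 0.168], [0.5288, 0.1584, 0.168]] yaw-of-x -96.74227578543571
ldiv [[0.6598, 0.2819, 0.162], [0.5479, 0.2949, 0.162]] yaw-of-x -96.61616123873578
```

Emit:
{"method": "send_rows", "body": {
  "increments": [
    [1, -0.02, 0.016, 0, 0],
    [1, -0.045, 0.036, 0, 0],
    [1, -0.045, 0.036, 0, 0],
    [1, -0.045, 0.036, 0, 0],
    [1, -0.045, 0.036, 0, 0],
    [1, -0.045, 0.036, 0, 0],
    [1, -0.045, 0.036, 0, 0],
    [1, -0.045, 0.036, 0, 0]
  ]
}}

```text
clock: 1.15
position: [0.3311, 0.1396, 0.2314]
ee_rot: [0.0, 0.813, 0.583, 0.0]
contact_force: [0.9, -0.3, -0.2]
width: 0.0856
```

Emit:
{"method": "send_rows", "body": {
  "increments": [
    [1, -0.045, 0.036, 0, 0],
    [1, -0.045, 0.036, 0, 0],
    [1, -0.045, 0.036, 0, 0],
    [1, -0.045, 0.036, 0, 0],
    [1, -0.045, 0.036, 0, 0],
    [1, -0.045, 0.036, 0, 0],
    [1, -0.045, 0.036, 0, 0],
    [1, -0.045, 0.036, 0, 0]
  ]
}}

```text
clock: 2.15
position: [0.4883, -0.2939, 0.2309]
ee_rot: [-0.0, 0.813, 0.582, 0.0]
contact_force: [1.5, 0.3, 0.0]
width: 0.0852
```

Emit:
{"method": "send_rows", "body": {
  "increments": [
    [1, -0.02, 0.016, 0, 0.172],
    [1, 0, 0, 0, 0.172],
    [1, 0, 0, 0, 0]
  ]
}}

```text
clock: 2.52
position: [0.4966, -0.3164, 0.2306]
ee_rot: [-0.001, 0.9, 0.436, -0.0]
contact_force: [-0.8, 0.4, -1.4]
width: 0.0853
```

```bash
cat >> h.py <<'E'
def st():
    s=manip.get_state();w,x,y,z=s['ee_rot']
    from scipy.spatial.transform import Rotation as R
    M=R.from_quat([x,y,z,w]).as_matrix()
    print('t',round(s['clock'],2),'p',s['position'].round(4),'yawx',round(np.degrees(np.arctan2(M[1,0],M[0,0])),2),'z',M[:,2].round(3),'F',s['contact_force'].round(1),'M',s['moment'].round(2),'w',round(s['width'],4),'q6',s['qpos'][5].round(2))
    return s['position'],M
def go(tgt,yawx=None):
    p,M=st();d=M.T@(np.array(tgt)-p);print('tool delta',d.round(4))
    if yawx is not None: print('turn',-np.radians(yawx-np.degrees(np.arctan2(M[1,0],M[0,0]))))
E
python3 - <<'E'
from h import *
go([.508,-.338,.23],51.6)
C=cal('wrist');im=manip.get_image('wrist');cv2.imwrite('pics/w1.png',im[:,:,::-1]);np.savez('w1.npz',K=C[0],D=C[1],T=C[2])
print(-C[2][:3,:3].T@C[2][:3,3])
E
```

```text
t 2.52 p [ 0.4966 -0.3164  0.2306] yawx 51.64 z [-0.001  0.001 -1.   ] F [-0.8  0.4 -1.4] M [-0.05  0.01 -0.05] w 0.0853 q6 -1.59
tool delta [-0.0098  0.0224  0.0006]
turn 0.0007850641835881849
[ 0.4446387  -0.27453021  0.37278965]
```

View pics/w1.png

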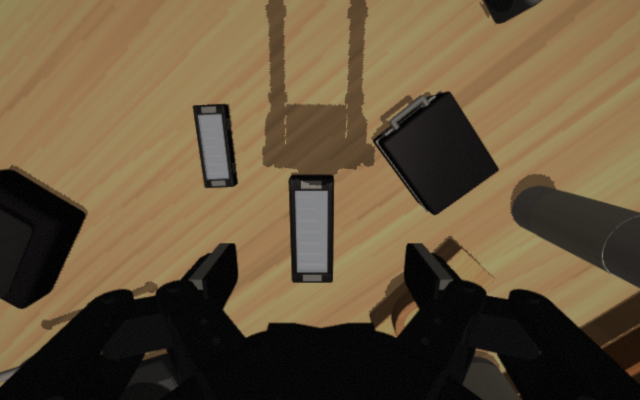

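The wrist view shows the large case centred at about (312,228), with its near end at row 175 and its far end at row 282. The small case is at (215,146) and the socket case at (436,152).

```bash
python3 - <<'E'
from h import *
z=np.load('w1.npz');C=(z['K'],z['D'],z['T'])
im=cv2.imread('pics/w1.png');hsv=cv2.cvtColor(im,cv2.COLOR_BGR2HSV)
m=((hsv[...,1]<90)|(hsv[...,2]<45)).astype(np.uint8)*255
m[:168]=0;m[292:]=0;m[:,:283]=0;m[:,345:]=0
cs,_=cv2.findContours(m,cv2.RETR_EXTERNAL,cv2.CHAIN_APPROX_NONE)
c=max(cs,key=cv2.contourArea);print(cv2.boundingRect(c),cv2.minAreaRect(c))
P=plane(C,c.reshape(-1,2),.026);r=cv2.minAreaRect((P[:,:2]*1000).astype(np.float32));print(r,cv2.boxPoints(r).round(1).tolist())
# window (light) centre
w=((hsv[...,2]>110)&(hsv[...,1]<60)).astype(np.uint8)*255
w[:168]=0;w[292:]=0;w[:,:283]=0;w[:,345:]=0
c=max(cv2.findContours(w,0,1)[0],key=cv2.contourArea);P=plane(C,c.reshape(-1,2),.026);print(cv2.minAreaRect((P[:,:2]*1000).astype(np.float32)))
cv2.imwrite('pics/w1c.png',cv2.resize(im[160:300,270:360],None,fx=4,fy=4,interpolation=cv2.INTER_NEAREST))
E
```

```text
(289, 175, 45, 107) ((310.9999694824219, 227.99996948242188), (105.99998474121094, 43.99999237060547), 90.0)
((543.0767211914062, -367.3509521484375), (56.64313507080078, 149.4710235595703), 51.90350341796875) [[466.79998779296875, -343.5], [584.4000244140625, -435.79998779296875], [619.4000244140625, -391.20001220703125], [501.70001220703125, -299.0]]
((544.3472290039062, -369.7999572753906), (39.86369323730469, 113.2933349609375), 51.87748336791992)
```

View pics/w1c.png

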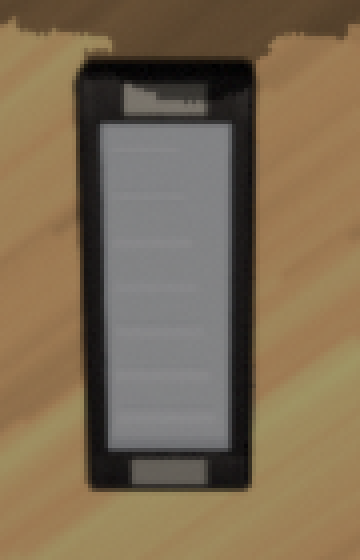

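Emit:
{"method": "send_rows", "body": {
  "increments": [
    [1, -0.009, 0.022, 0.02, 0],
    [1, 0, 0, 0.05, 0],
    [1, 0, 0, 0.05, 0],
    [1, 0, 0, 0.05, 0],
    [1, 0, 0, 0.03, 0],
    [1, 0, 0, 0.015, 0],
    [1, 0, 0, 0.01, 0],
    [1, 0, 0, 0, 0]
  ]
}}

```text
clock: 3.58
position: [0.5087, -0.337, 0.0066]
ee_rot: [0.0, 0.9, 0.435, 0.0]
contact_force: [-0.2, -0.5, 0.8]
width: 0.0853
```

```bash
python3 - <<'E'
from h import *
go([.507,-.338,.002],51.8)
im=manip.get_image('wrist');cv2.imwrite('pics/w2.png',im[:,:,::-1])
E
```

```text
t 3.58 p [ 0.5087 -0.337   0.0066] yawx 51.61 z [ 0. -0. -1.] F [-0.2 -0.5  0.8] M [-0.   -0.03 -0.05] w 0.0853 q6 -1.6
tool delta [-0.0019 -0.0007  0.0046]
turn -0.0033479088706365517
```

View pics/w2.png

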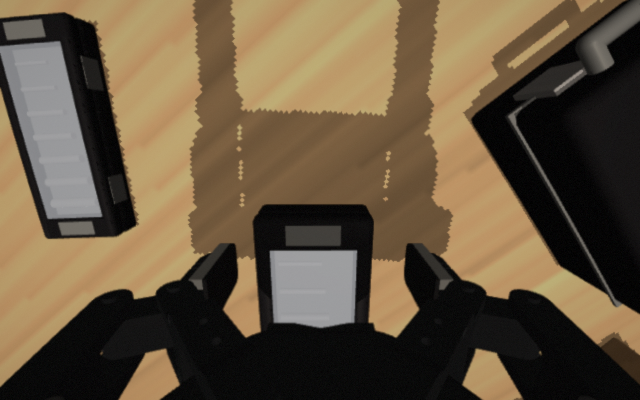

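Emit:
{"method": "send_rows", "body": {
  "increments": [
    [1, -0.002, 0, 0.003, 0],
    [0, 0, 0, 0, 0],
    [0, 0, 0, 0, 0],
    [0, 0, 0, 0, 0],
    [0, 0, 0, 0, 0],
    [0, 0, 0, 0, 0]
  ],
  "squeeze": 20
}}

```text
clock: 4.38
position: [0.5072, -0.3389, 0.0038]
ee_rot: [0.0, 0.9, 0.435, -0.0]
contact_force: [-1.7, -0.6, 4.7]
width: 0.0574
```

Emit:
{"method": "send_rows", "body": {
  "increments": [
    [0, 0, 0, -0.005, 0],
    [0, 0, 0.0005, -0.005, 0],
    [0, 0, 0.001, -0.005, 0],
    [0, 0, 0.001, -0.005, 0],
    [0, 0, 0, 0, 0]
  ]
}}

```text
clock: 5.0
position: [0.5096, -0.3403, 0.0238]
ee_rot: [0.001, 0.9, 0.435, 0.0]
contact_force: [0.4, -0.2, -3.6]
width: 0.0575
```

```bash
python3 - <<'E'
from h import *
st()
for n in('wrist','side'):
    im=manip.get_image(n)
    if n=='side': im=cv2.resize(im[240:400,200:460],None,fx=3,fy=3)
    cv2.imwrite(f'pics/{n}3.png',im[:,:,::-1])
E
```

```text
t 5.0 p [ 0.5096 -0.3403  0.0238] yawx 51.57 z [ 0.001 -0.001 -1.   ] F [ 0.4 -0.2 -3.6] M [0.13 0.12 0.04] w 0.0575 q6 -1.6
```

View pics/side3.png

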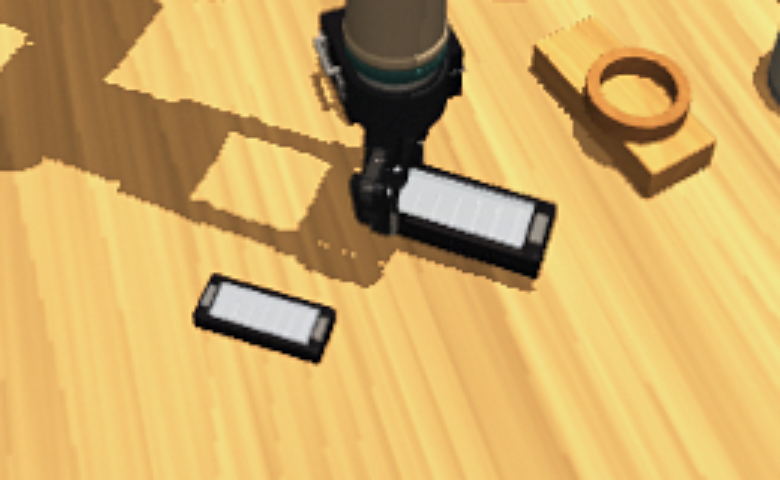

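View pics/wrist3.png

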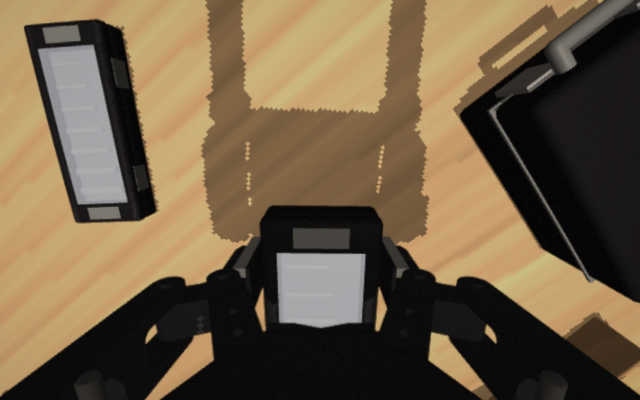

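The case was lifted flat; the force was about 3.6 N, so roughly 0.36 kg, and it didn't pivot under gravity. The tool can't tilt, so I'll pivot the case in the pads. I'll press the underside of its near end on the right-hand end of the drawer front, then turn it and insert it.

Emit:
{"method": "send_rows", "body": {
  "increments": [
    [0, 0, 0, -0.04, 0],
    [0, 0, 0, -0.05, 0],
    [0, 0, 0, -0.05, 0.1725],
    [0, 0, 0, -0.04, 0.1725],
    [0, 0, 0, -0.02, 0.1725],
    [0, 0, 0, 0, 0.1725],
    [0, 0, 0, 0, 0.1725],
    [0, 0, 0, 0, 0.1725]
  ],
  "squeeze": 50
}}

```text
clock: 6.1
position: [0.5089, -0.3397, 0.2229]
ee_rot: [-0.0, 0.998, -0.07, -0.0]
contact_force: [0.0, 0.3, -3.0]
width: 0.0566
```

Emit:
{"method": "send_rows", "body": {
  "increments": [
    [0, -0.003, -0.025, 0, 0],
    [0, -0.006, -0.05, 0, 0],
    [0, -0.006, -0.05, 0, 0],
    [0, -0.006, -0.05, 0, 0],
    [0, -0.006, -0.05, 0, 0],
    [0, -0.006, -0.05, 0, 0],
    [0, -0.006, -0.05, 0, 0],
    [0, -0.006, -0.05, 0, 0]
  ]
}}

```text
clock: 7.1
position: [0.514, 0.0404, 0.2233]
ee_rot: [-0.001, 0.998, -0.066, 0.0]
contact_force: [-0.1, -0.2, -2.5]
width: 0.0568
```

Emit:
{"method": "send_rows", "body": {
  "increments": [
    [0, -0.003, -0.03, 0, 0],
    [0, 0, 0, 0, 0]
  ]
}}

```text
clock: 7.35
position: [0.5149, 0.0709, 0.2232]
ee_rot: [-0.001, 0.998, -0.065, -0.0]
contact_force: [-0.2, -0.1, -3.8]
width: 0.0568
```

```bash
python3 - <<'E'
from h import *
go([.5175,.130,.215],-7.7)
for n in('wrist','side'):
    im=manip.get_image(n)
    if n=='side': im=cv2.resize(im[60:240,200:460],None,fx=3,fy=3)
    cv2.imwrite(f'pics/{n}4.png',im[:,:,::-1])
E
```

```text
t 7.35 p [0.5149 0.0709 0.2232] yawx -7.42 z [-0.     0.002 -1.   ] F [-0.2 -0.1 -3.8] M [0.14 0.   0.03] w 0.0568 q6 0.13
tool delta [-0.0051 -0.0589  0.0083]
turn 0.004954732493968643
```

View pics/side4.png

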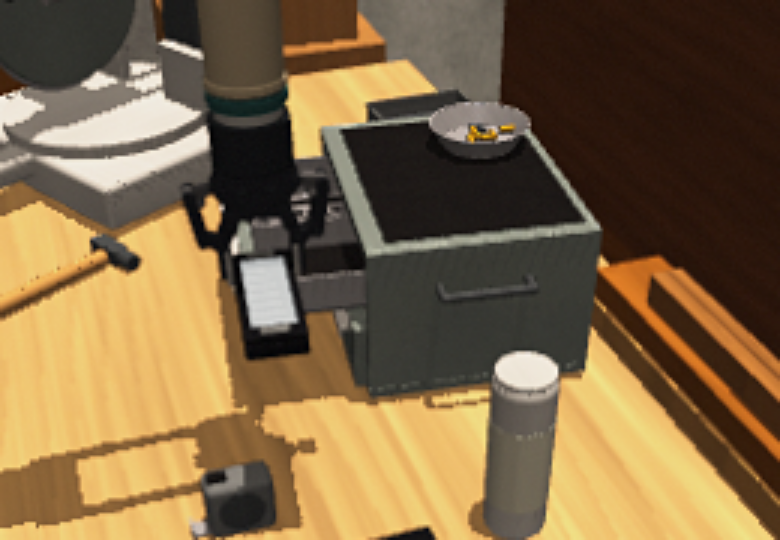

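View pics/wrist4.png

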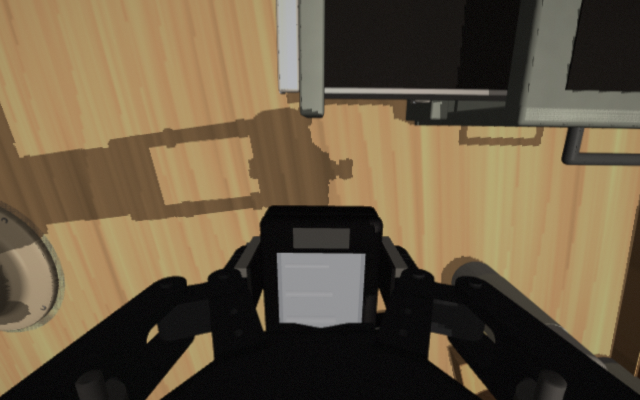

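```bash
python3 - <<'E'
from h import *
C=cal('wrist');np.savez('w4.npz',K=C[0],D=C[1],T=C[2])
im=cv2.imread('pics/wrist4.png');cv2.imwrite('pics/w4c.png',cv2.resize(im[0:180,270:590],None,fx=2.5,fy=2.5,interpolation=cv2.INTER_CUBIC))
P=plane(C,[[300,115],[325,117],[302,5],[323,5]],.176);print('front corners z.176',P.round(4).tolist())
E
```

```text
front corners z.176 [[0.5114, 0.1427, 0.176], [0.5273, 0.1393, 0.176], [0.522, 0.205, 0.176], [0.5344, 0.2033, 0.176]]
```

View pics/w4c.png

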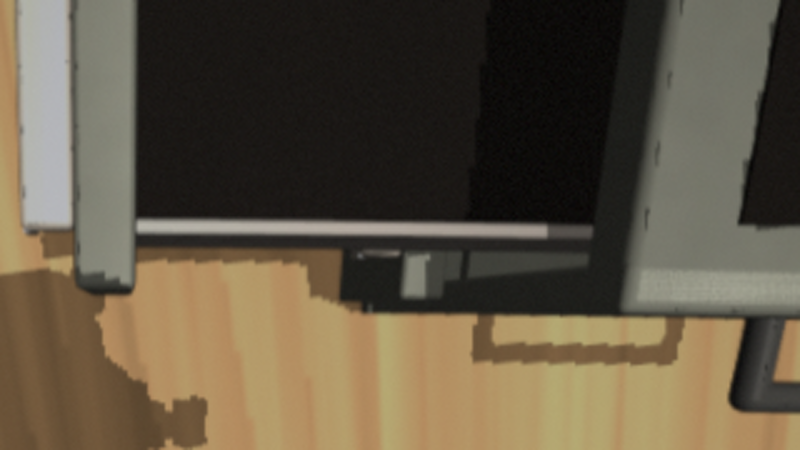

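```bash
python3 - <<'E'
from h import *
z=np.load('w4.npz');C=(z['K'],z['D'],z['T'])
f=lambda p:np.array(p,float)/2.5+[270-.3,0-.3]
def L(n,p,zz,perp=True):
    Q=plane(C,f(p),zz);d=Q[1]-Q[0];a=np.degrees(np.arctan2(d[1],d[0]));print(n,Q[:,:2].round(4).tolist(),'ang',round(a,2),end=' ')
    t=np.radians(-7.7);ex=np.array([np.cos(t),np.sin(t)]);ey=np.array([-ex[1],ex[0]]);print("x'",(Q[:,:2]@ex).round(4),"y'",(Q[:,:2]@ey).round(4))
L('front back',[[135,280],[135,10]],.176)
L('front fore',[[76,280],[76,10]],.176)
L('front end',[[80,291],[132,293]],.176)
L('pull fore',[[22,220],[19,10]],.170)
L('slab low',[[592,240],[628,0]],.182)
L('slab top',[[625,308],[672,2]],.200)
L('rwall inner',[[140,220],[545,224]],.168)
L('rwall outer',[[140,234],[545,238]],.168)
E
```

```text
front back [[0.5269, 0.1427], [0.5349, 0.2039]] ang 82.56 x' [0.503  0.5027] y' [0.212  0.2738]
front fore [[0.5118, 0.1447], [0.521, 0.2058]] ang 81.42 x' [0.4878 0.4887] y' [0.2119 0.2737]
front end [[0.5124, 0.1418], [0.5257, 0.1395]] ang -9.74 x' [0.4888 0.5023] y' [0.2092 0.2087]
pull fore [[0.4996, 0.1618], [0.507, 0.21]] ang 81.27 x' [0.4734 0.4743] y' [0.2273 0.276 ]
slab low [[0.6412, 0.1374], [0.6486, 0.19]] ang 82.07 x' [0.617  0.6172] y' [0.2221 0.2752]
slab top [[0.6379, 0.1212], [0.6458, 0.1832]] ang 82.78 x' [0.6159 0.6154] y' [0.2056 0.2681]
rwall inner [[0.5303, 0.1579], [0.6374, 0.1433]] ang -7.78 x' [0.5044 0.6124] y' [0.2275 0.2274]
rwall outer [[0.5298, 0.1544], [0.6374, 0.1397]] ang -7.8 x' [0.5044 0.6129] y' [0.224  0.2238]
```

Emit:
{"method": "send_rows", "body": {
  "increments": [
    [0, -0.003, -0.027, 0, 0],
    [0, -0.002, -0.027, 0, 0],
    [0, 0, 0, 0.02, 0],
    [0, 0, 0, 0.016, 0],
    [0, 0, 0, 0, 0]
  ],
  "squeeze": 20
}}

```text
clock: 8.07
position: [0.5172, 0.1209, 0.186]
ee_rot: [0.0, 0.998, -0.068, -0.002]
contact_force: [-0.8, 0.0, -2.7]
width: 0.0564
```

```bash
python3 - <<'E'
from h import *
go([.5169,.1249,.186],-7.7)
for n in('wrist',):
    im=manip.get_image(n);cv2.imwrite(f'pics/{n}5.png',im[:,:,::-1])
E
```

```text
t 8.07 p [0.5172 0.1209 0.186 ] yawx -7.79 z [-0.003 -0.    -1.   ] F [-0.8  0.  -2.7] M [ 0.13 -0.02 -0.01] w 0.0564 q6 0.23
tool delta [-0.0009 -0.0039  0.    ]
turn -0.0015473253910106505
```

View pics/wrist5.png

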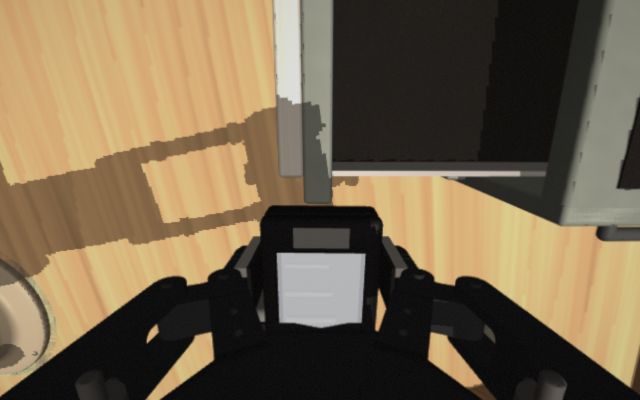

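```bash
python3 - <<'E'
from h import *
C=cal('wrist');ey=np.array([.134,.991])
for px,z in(((321,207),.208),((321,207),.182),((318,203),.176),((321,203),.176)):
    P=plane(C,[px],z)[0];print(px,z,P.round(4),"y'",P[:2]@ey)
E
```

```text
(321, 207) 0.208 [0.5222 0.152  0.208 ] y' 0.2206094183223951
(321, 207) 0.182 [0.5212 0.1443 0.182 ] y' 0.21288598058967356
(318, 203) 0.176 [0.5196 0.1452 0.176 ] y' 0.21347613178553243
(321, 203) 0.176 [0.5212 0.1449 0.176 ] y' 0.21347481383460054
```

Emit:
{"method": "send_rows", "body": {
  "increments": [
    [0, -0.001, -0.005, 0, 0],
    [0, 0, 0, 0.003, 0],
    [0, 0, 0, 0.003, 0],
    [0, 0, 0, 0, 0]
  ],
  "squeeze": 20
}}

```text
clock: 8.62
position: [0.5179, 0.127, 0.1811]
ee_rot: [0.0, 0.998, -0.067, -0.0]
contact_force: [1.2, 0.2, -2.9]
width: 0.0568
```

Emit:
{"method": "send_rows", "body": {
  "increments": [
    [0, 0, 0, 0.002, 0],
    [0, 0, 0, 0.002, 0],
    [0, 0, 0, 0, 0]
  ]
}}

```text
clock: 9.0
position: [0.5183, 0.127, 0.1798]
ee_rot: [-0.0, 0.998, -0.067, 0.001]
contact_force: [-4.3, -1.8, 10.4]
width: 0.0567
```

```bash
python3 - <<'E'
from h import *
go([.5169,.1249,.186],-7.7)
for n in('wrist','side'):
    im=manip.get_image(n)
    if n=='side': im=cv2.resize(im[60:240,200:460],None,fx=3,fy=3)
    cv2.imwrite(f'pics/{n}6.png',im[:,:,::-1])
E
```

```text
t 9.0 p [0.5183 0.127  0.1798] yawx -7.72 z [ 0.002  0.    -1.   ] F [-4.3 -1.8 10.4] M [0.21 0.59 0.08] w 0.0567 q6 0.24
tool delta [-0.0011  0.0022 -0.0062]
turn -0.0003348110826660469
```

View pics/side6.png

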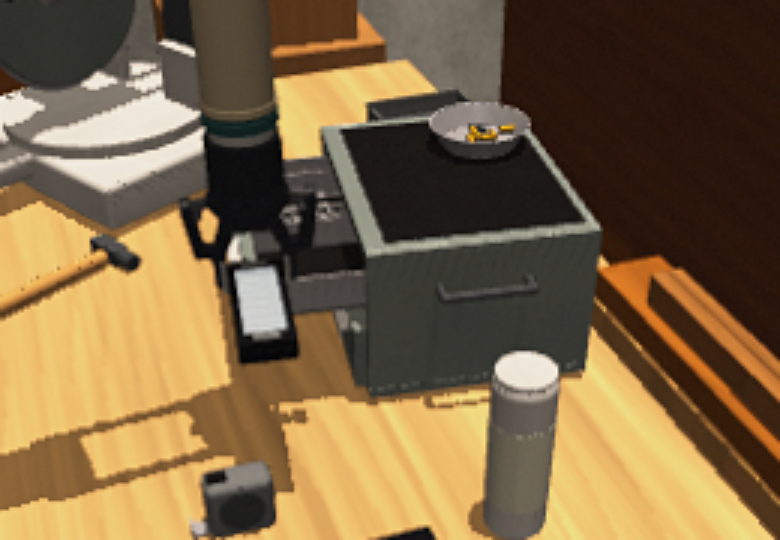

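View pics/wrist6.png

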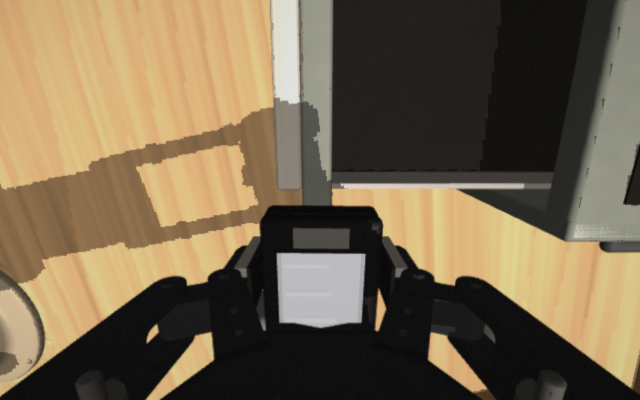

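Emit:
{"method": "send_rows", "body": {
  "increments": [
    [0, -0.001, 0, 0.002, 0],
    [0, 0, 0, 0.002, 0],
    [0, 0, 0, 0, 0]
  ]
}}

```text
clock: 9.48
position: [0.5186, 0.1262, 0.1786]
ee_rot: [0.001, 0.998, -0.067, 0.003]
contact_force: [-6.5, -4.3, 22.8]
width: 0.0567
```

```bash
python3 - <<'E'
from h import *
st()
E
```

```text
t 9.47 p [0.5186 0.1262 0.1786] yawx -7.7 z [ 0.006 -0.001 -1.   ] F [-6.5 -4.3 22.8] M [-0.19  1.05  0.07] w 0.0567 q6 0.25
```

Emit:
{"method": "send_rows", "body": {
  "increments": [
    [0, 0, 0, -0.01, 0],
    [0, 0, 0.005, 0, 0],
    [0, 0, 0, 0.006, 0],
    [0, 0, 0, 0.004, 0],
    [0, 0, 0, 0.002, 0],
    [0, 0, 0, 0.002, 0],
    [0, 0, 0, 0, 0]
  ]
}}

```text
clock: 10.35
position: [0.5165, 0.1184, 0.1726]
ee_rot: [0.004, 0.998, -0.067, 0.001]
contact_force: [-6.3, -11.9, 22.5]
width: 0.0565
```

```bash
python3 - <<'E'
from h import *
st()
im=manip.get_image('wrist')
cv2.imwrite(f'pics/w7.png',im[:,:,::-1])
E
```

```text
t 10.35 p [0.5165 0.1184 0.1726] yawx -7.66 z [ 0.002 -0.007 -1.   ] F [ -6.3 -11.9  22.5] M [-1.1   1.06  0.11] w 0.0565 q6 0.24
```

View pics/w7.png

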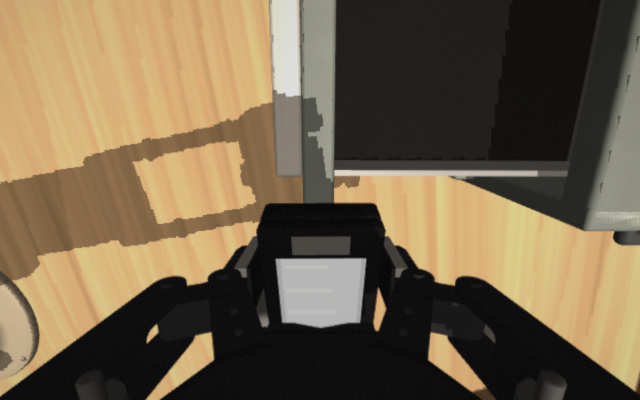

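```bash
python3 - <<'E'
from h import *
C=cal('side');p,M=st()
im=manip.get_image('side')[:,:,::-1].copy()
# predict case far-end corners for tilt values
g=.0285
for th,col in((0,(255,0,0)),(10,(0,255,255)),(20,(0,0,255))):
    t=np.radians(th);u=M[:,1]*np.cos(t)+np.array([0,0,-1])*np.sin(t);n=np.cross(u,M[:,0]);n*=np.sign(n[2])
    c=p+np.array([0,0,.009])
    for s in(-1,1):
        P=c+u*(.15-g)+n*.013+M[:,0]*s*.029
        Q=c+u*(.15-g)-n*.013+M[:,0]*s*.029
        q=proj(C,[P,Q]);print(th,s,q.round(1).tolist())
cv2.imwrite('pics/side7.png',cv2.resize(im[120:190,260:330],None,fx=8,fy=8,interpolation=cv2.INTER_CUBIC))
E
```

```text
t 10.4 p [0.5165 0.1184 0.1726] yawx -7.66 z [ 0.002 -0.007 -1.   ] F [ -6.3 -10.9  22. ] M [-1.08  1.03  0.14] w 0.0569 q6 0.24
0 -1 [[278.7, 176.2], [279.6, 183.7]]
0 1 [[299.1, 173.7], [299.7, 181.2]]
10 -1 [[279.4, 182.4], [280.1, 188.7]]
10 1 [[299.6, 179.9], [299.9, 186.2]]
20 -1 [[280.0, 187.7], [280.5, 192.6]]
20 1 [[299.9, 185.1], [300.0, 190.1]]
```

View pics/side7.png

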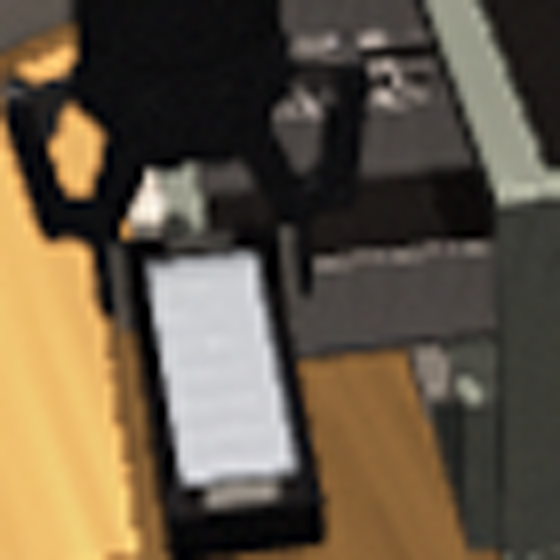

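Emit:
{"method": "send_rows", "body": {
  "increments": [
    [0, 0, 0, 0.002, 0],
    [0, 0, 0, 0.002, 0],
    [0, 0, 0, 0, 0]
  ]
}}

```text
clock: 10.82
position: [0.5165, 0.1172, 0.1687]
ee_rot: [0.005, 0.998, -0.067, 0.001]
contact_force: [-6.1, -14.5, 23.3]
width: 0.0567
```

```bash
cat > tilt.py <<'E'
from h import *
import sys
C=cal('side');p,M=st()
im=manip.get_image('side')[:,:,::-1].copy()
g=.0285;R={}
for th in (0,5,10,15,20,25):
    t=np.radians(th);u=M[:,1]*np.cos(t)+np.array([0,0,-1])*np.sin(t);n=np.cross(u,M[:,0]);n*=np.sign(n[2])
    c=p+np.array([0,0,.009])
    P=[c+u*(.15-g)+a*n*.013+M[:,0]*s*.029 for s in(-1,1) for a in (1,-1)]
    q=proj(C,P);R[th]=q
q=R[15];x0,y0=(q.mean(0)-[35,45]).astype(int)
print('crop origin',x0,y0)
for th in R: print(th,((R[th]-[x0,y0])*8).round().astype(int).tolist(),'(TL,BL,TR,BR in crop)')
cv2.imwrite(sys.argv[1],cv2.resize(im[y0:y0+70,x0:x0+70],None,fx=8,fy=8,interpolation=cv2.INTER_CUBIC))
E
python3 tilt.py pics/side8.png
```

```text
t 10.82 p [0.5165 0.1172 0.1687] yawx -7.64 z [ 0.002 -0.01  -1.   ] F [ -6.1 -14.5  23.3] M [-1.6   1.07  0.11] w 0.0567 q6 0.24
crop origin 255 142
0 [[191, 284], [199, 344], [354, 263], [359, 323]] (TL,BL,TR,BR in crop)
5 [[194, 310], [201, 365], [356, 289], [360, 344]] (TL,BL,TR,BR in crop)
10 [[197, 334], [203, 384], [358, 313], [361, 363]] (TL,BL,TR,BR in crop)
15 [[200, 356], [205, 400], [359, 335], [361, 380]] (TL,BL,TR,BR in crop)
20 [[202, 375], [206, 415], [360, 355], [361, 394]] (TL,BL,TR,BR in crop)
25 [[204, 393], [207, 426], [361, 373], [361, 406]] (TL,BL,TR,BR in crop)
```

View pics/side8.png

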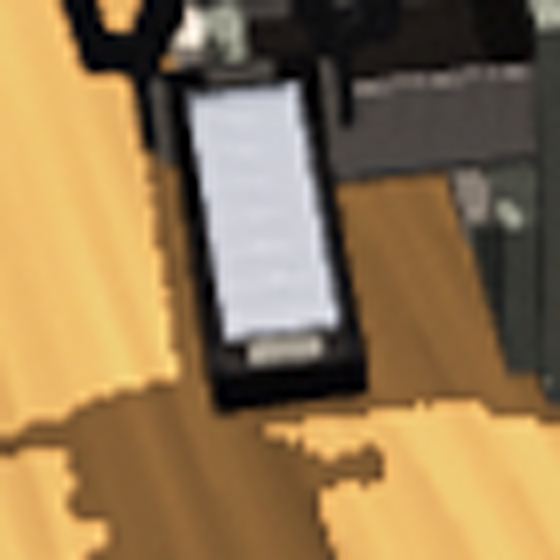

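Emit:
{"method": "send_rows", "body": {
  "increments": [
    [0, 0, 0, 0, 0],
    [0, 0, 0, 0, 0],
    [0, 0, 0, -0.01, 0],
    [0, 0, 0, -0.03, 0],
    [0, -0.02, 0, -0.03, 0],
    [0, -0.01, 0, -0.025, 0],
    [0, 0, 0, 0, 0]
  ],
  "squeeze": 80
}}

```text
clock: 11.75
position: [0.4872, 0.1268, 0.261]
ee_rot: [-0.001, 0.998, -0.067, 0.001]
contact_force: [0.6, -0.2, -3.1]
width: 0.0562
```

```bash
python3 tilt.py pics/side9.png
```

```text
t 11.75 p [0.4872 0.1268 0.261 ] yawx -7.7 z [ 0.003  0.001 -1.   ] F [ 0.6 -0.2 -3.1] M [ 0.11 -0.1  -0.04] w 0.0562 q6 0.25
crop origin 241 116
0 [[185, 271], [194, 337], [358, 250], [364, 317]] (TL,BL,TR,BR in crop)
5 [[189, 299], [198, 361], [361, 279], [366, 340]] (TL,BL,TR,BR in crop)
10 [[192, 326], [201, 382], [363, 305], [368, 362]] (TL,BL,TR,BR in crop)
15 [[196, 350], [203, 402], [365, 330], [369, 381]] (TL,BL,TR,BR in crop)
20 [[199, 373], [206, 418], [367, 353], [370, 398]] (TL,BL,TR,BR in crop)
25 [[202, 393], [208, 432], [369, 373], [371, 412]] (TL,BL,TR,BR in crop)
```

View pics/side9.png

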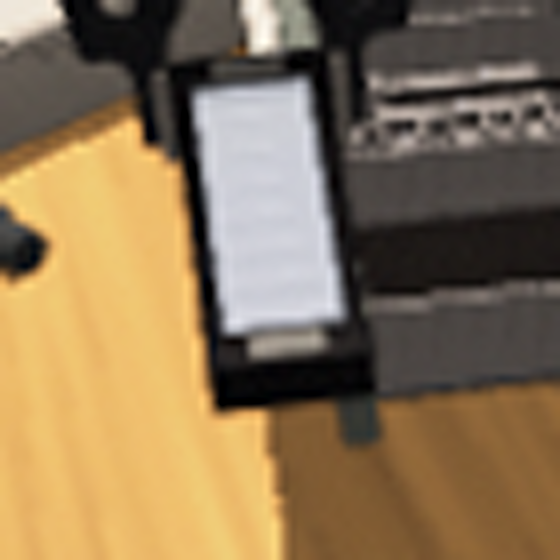

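Emit:
{"method": "send_rows", "body": {
  "increments": [
    [0, 0, 0, 0, -0.1745],
    [0, 0, 0, 0, -0.1745],
    [0, 0, 0, 0, -0.1745],
    [0, 0, 0, 0, -0.1745],
    [0, 0, 0, 0, -0.1745],
    [0, 0, 0, 0, -0.1745],
    [0, 0, 0, 0, -0.1745],
    [0, 0, 0, 0, -0.1745]
  ]
}}

```text
clock: 12.8
position: [0.4862, 0.1261, 0.2576]
ee_rot: [-0.001, 0.806, 0.592, -0.002]
contact_force: [-0.3, 0.4, -3.5]
width: 0.0566
```

Emit:
{"method": "send_rows", "body": {
  "increments": [
    [0, 0, 0, 0, -0.1745],
    [0, 0, 0, 0, 0]
  ]
}}

```text
clock: 13.05
position: [0.4862, 0.1261, 0.258]
ee_rot: [-0.001, 0.754, 0.657, -0.002]
contact_force: [-0.1, 0.1, -4.0]
width: 0.0564
```

```bash
python3 - <<'E'
from h import *
go([.5083,.2295,.261],82.3)
im=manip.get_image('wrist');cv2.imwrite('pics/w10.png',im[:,:,::-1])
E
```

```text
t 13.05 p [0.4862 0.1261 0.258 ] yawx 82.12 z [-0.004 -0.    -1.   ] F [-0.1  0.1 -4. ] M [0.06 0.13 0.02] w 0.0564 q6 -1.32
tool delta [ 0.1055  0.0077 -0.0031]
turn -0.0030563527068023467
```

View pics/w10.png

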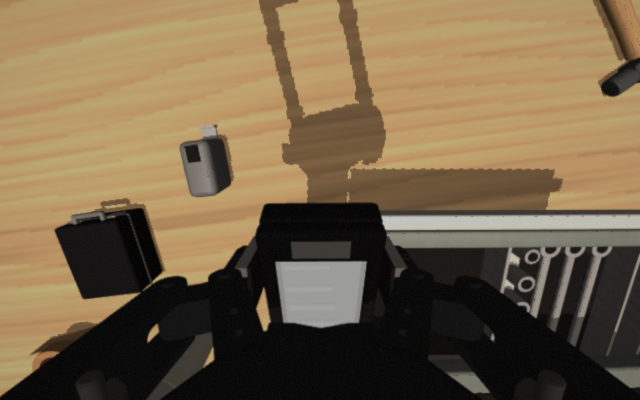

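Emit:
{"method": "send_rows", "body": {
  "increments": [
    [0, 0.035, 0, 0, 0],
    [0, 0.04, 0.003, 0, 0],
    [0, 0.03, 0.004, 0, -0.003],
    [0, 0, 0, 0, 0]
  ]
}}

```text
clock: 13.6
position: [0.5081, 0.2312, 0.2589]
ee_rot: [-0.001, 0.752, 0.659, -0.0]
contact_force: [-0.7, -0.4, -3.4]
width: 0.0565
```

```bash
python3 - <<'E'
from h import *
go([.5083,.2295,.258],82.3)
for n in('wrist','side','top'):
    im=manip.get_image(n)
    if n=='side': im=cv2.resize(im[60:240,220:420],None,fx=4,fy=3.3333)
    if n=='top': im=cv2.resize(im[120:260,60:260],None,fx=4,fy=4,interpolation=cv2.INTER_CUBIC)
    cv2.imwrite(f'pics/{n}11.png',im[:,:,::-1])
C=cal('wrist');np.savez('w11.npz',K=C[0],D=C[1],T=C[2])
E
```

```text
t 13.6 p [0.5081 0.2312 0.2589] yawx 82.43 z [-0.001  0.    -1.   ] F [-0.7 -0.4 -3.4] M [-0.06  0.12 -0.  ] w 0.0565 q6 -1.14
tool delta [-0.0017  0.0004  0.0009]
turn 0.0021895215935206418
```

View pics/side11.png

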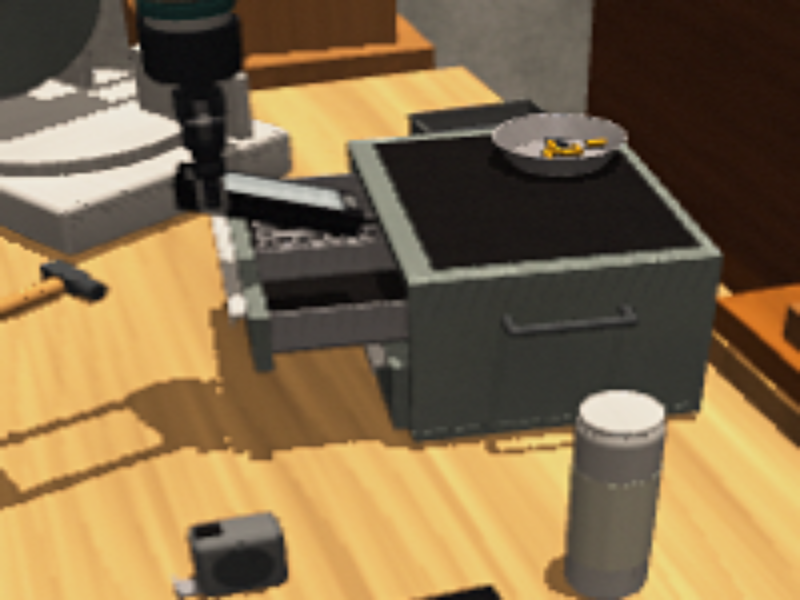

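View pics/wrist11.png

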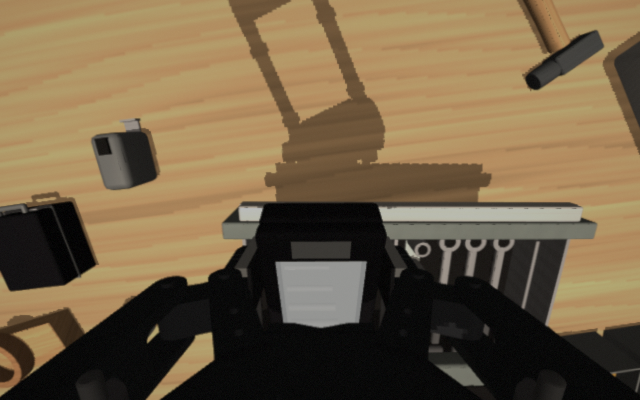

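View pics/top11.png

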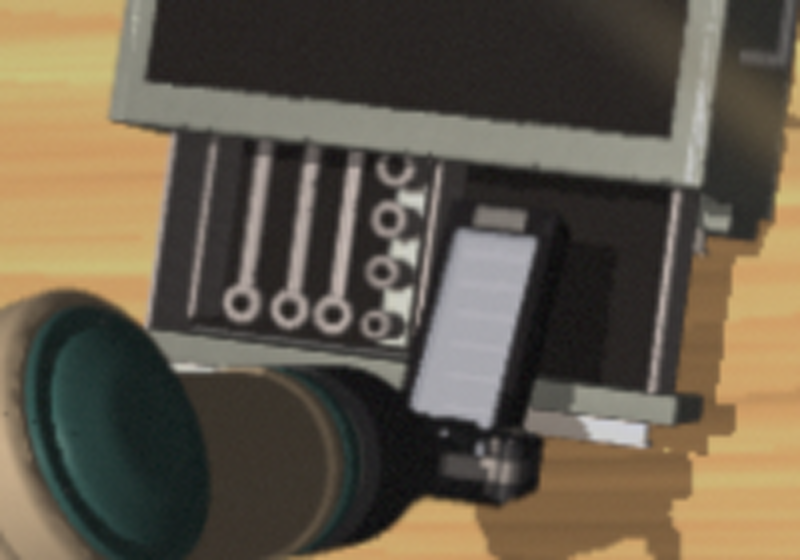

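```bash
python3 - <<'E'
from h import *
z=np.load('w11.npz');W=(z['K'],z['D'],z['T']);T=cal('top')
R=np.array([[.991,-.134],[.134,.991]])
def s(n,C,p,zz):
    P=plane(C,p,zz);print(n,"x'y'",(P[:,:2]@R.T).round(4).tolist())
s('front back',W,[[410,238.5],[592,238.5]],.176)
s('front right end',W,[[223,236]],.176)
s('near top edge',W,[[262,205],[380,205]],.2589+.009+.0088+.0124)
f=lambda p:np.array(p,float)/4+[60-.4,120-.4]
s('far top edge',T,f([[462,207],[560,217]]),.2426)
s('front back top',T,f([[540,380],[640,394]]),.176)
s('slab edge top',T,f([[112,120],[690,185]]),.200)
E
```

```text
front back x'y' [[0.5006, 0.3731], [0.5011, 0.5367]]
front right end x'y' [[0.4985, 0.2107]]
near top edge x'y' [[0.4381, 0.271], [0.4381, 0.3204]]
far top edge x'y' [[0.5881, 0.3176], [0.5889, 0.2662]]
front back top x'y' [[0.5029, 0.2888], [0.5022, 0.2326]]
slab edge top x'y' [[0.6156, 0.543], [0.616, 0.2135]]
```

```bash
python3 - <<'E'
from h import *
z=np.load('w11.npz');W=(z['K'],z['D'],z['T'])
R=np.array([[.991,-.134],[.134,.991]])
for zz in(.264,.267): print((plane(W,[[262,205],[380,205]],zz)[:,:2]@R.T).round(4).tolist())
im=cv2.imread('pics/wrist11.png');a=cv2.resize(im[190:340,220:420],None,fx=4,fy=4,interpolation=cv2.INTER_CUBIC)
cv2.imwrite('pics/w11c.png',np.clip(a.astype(float)*2.5,0,255).astype(np.uint8))
E
```

```text
[[0.4453, 0.2655], [0.4452, 0.3259]]
[[0.4444, 0.2661], [0.4444, 0.3252]]
```

View pics/w11c.png

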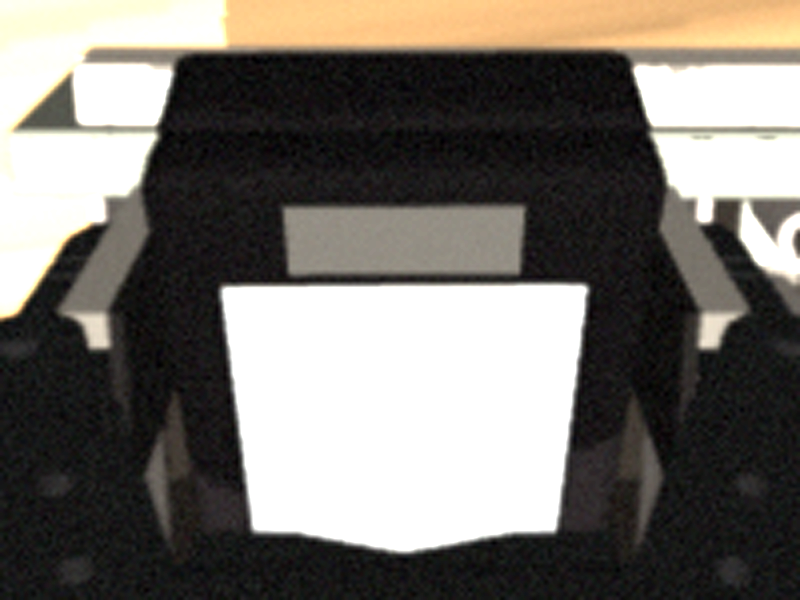

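Emit:
{"method": "send_rows", "body": {
  "increments": [
    [0, 0, 0, 0.02, 0.002],
    [0, 0, 0, 0.02, 0],
    [0, 0, 0, 0.015, 0],
    [0, 0, 0, 0.006, 0],
    [0, 0, 0, 0, 0]
  ]
}}

```text
clock: 14.38
position: [0.5078, 0.2291, 0.1992]
ee_rot: [-0.0, 0.753, 0.658, -0.0]
contact_force: [0.4, -0.5, -2.4]
width: 0.0565
```

```bash
python3 - <<'E'
from h import *
p,M=st();R=np.array([[.991,-.134],[.134,.991]]);print("x'y'",R@p[:2])
for n in('side',):
    im=manip.get_image(n)
    im=cv2.resize(im[100:180,250:350],None,fx=8,fy=7.5,interpolation=cv2.INTER_CUBIC)
    cv2.imwrite(f'pics/{n}12.png',im[:,:,::-1])
E
```

```text
t 14.38 p [0.5078 0.2291 0.1992] yawx 82.27 z [-0. -0. -1.] F [ 0.4 -0.5 -2.4] M [ 0.03  0.14 -0.03] w 0.0565 q6 -1.14
x'y' [0.47258279 0.29505904]
```

View pics/side12.png

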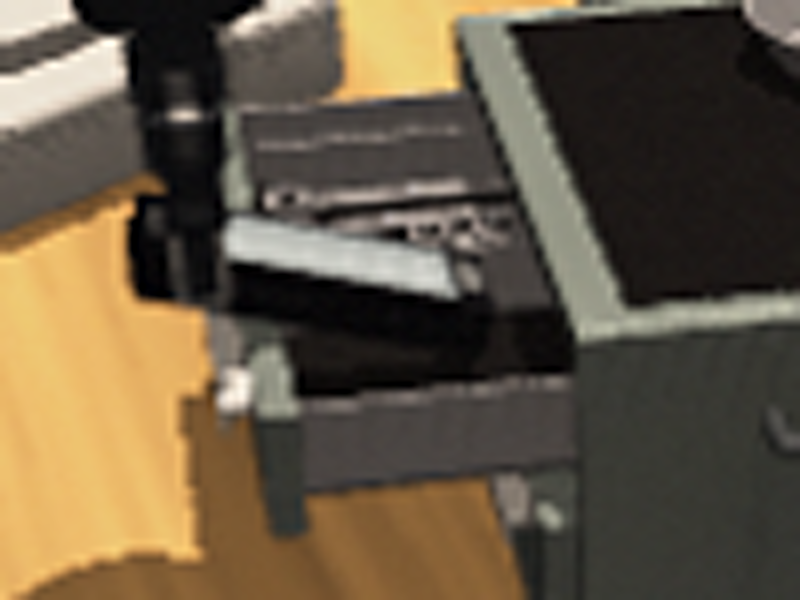

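Emit:
{"method": "send_rows", "body": {
  "increments": [
    [0, 0, 0.01, 0.0035, 0],
    [0, 0, 0.01, 0.0035, 0],
    [0, 0, 0.01, 0.0035, 0],
    [0, 0, 0, 0, 0]
  ]
}}

```text
clock: 14.92
position: [0.5385, 0.2251, 0.1882]
ee_rot: [-0.0, 0.753, 0.658, -0.0]
contact_force: [0.1, -0.1, -3.8]
width: 0.0569
```

Emit:
{"method": "send_rows", "body": {
  "increments": [
    [0, 0, 0.01, 0.003, 0],
    [0, 0, 0.01, 0.003, 0],
    [0, 0, 0, 0, 0]
  ]
}}

```text
clock: 15.3
position: [0.5582, 0.2224, 0.1824]
ee_rot: [0.0, 0.753, 0.658, -0.0]
contact_force: [-0.4, 0.0, -3.2]
width: 0.0563
```

```bash
python3 - <<'E'
from h import *
p,M=st();R=np.array([[.991,-.134],[.134,.991]]);print("x'y'",R@p[:2])
im=manip.get_image('side')
im=cv2.resize(im[100:180,250:350],None,fx=8,fy=7.5,interpolation=cv2.INTER_CUBIC)
cv2.imwrite(f'pics/side13.png',im[:,:,::-1])
im=manip.get_image('wrist')
cv2.imwrite(f'pics/wrist13.png',im[:,:,::-1])
E
```

```text
t 15.3 p [0.5582 0.2224 0.1824] yawx 82.28 z [-0. -0. -1.] F [-0.4  0.  -3.2] M [ 0.04  0.19 -0.04] w 0.0563 q6 -1.17
x'y' [0.52336998 0.29521584]
```

View pics/side13.png

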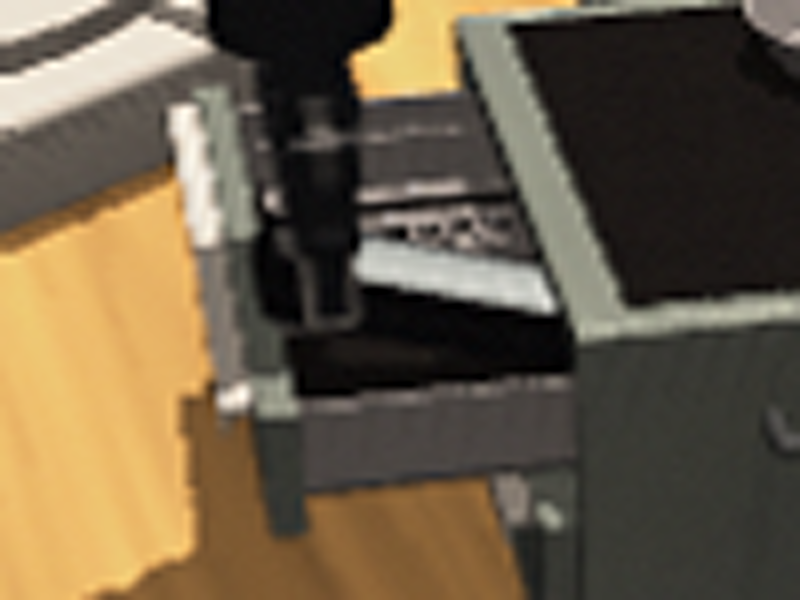

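View pics/wrist13.png

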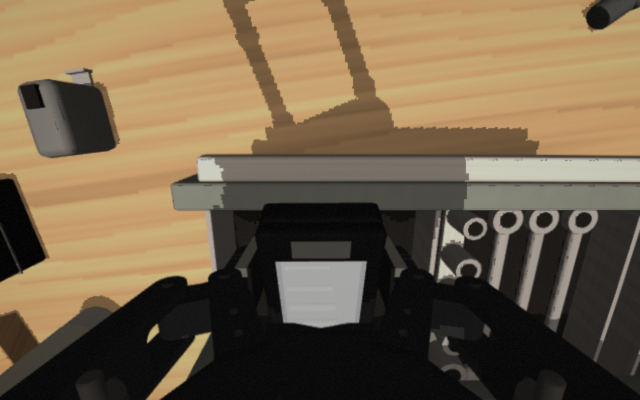

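Emit:
{"method": "send_rows", "body": {
  "increments": [
    [0, 0, 0.008, 0.0025, 0],
    [0, 0, 0.007, 0.0025, 0],
    [0, 0, 0, 0, 0]
  ]
}}

```text
clock: 15.78
position: [0.5728, 0.2205, 0.1775]
ee_rot: [-0.0, 0.753, 0.658, -0.0]
contact_force: [-0.2, -0.1, -3.9]
width: 0.0565
```

```bash
python3 - <<'E'
from h import *
p,M=st();R=np.array([[.991,-.134],[.134,.991]]);print("x'y'",R@p[:2])
W=cal('wrist');im=manip.get_image('wrist')
cv2.imwrite(f'pics/wrist14.png',im[:,:,::-1])
np.savez('w14.npz',K=W[0],D=W[1],T=W[2])
a=cv2.resize(im[160:300,160:460],None,fx=2.6,fy=2.6,interpolation=cv2.INTER_CUBIC)[:,:,::-1]
cv2.imwrite('pics/w14c.png',np.clip(a.astype(float)*1.8,0,255).astype(np.uint8))
E
```

```text
t 15.78 p [0.5728 0.2205 0.1775] yawx 82.28 z [-0. -0. -1.] F [-0.2 -0.1 -3.9] M [0.06 0.14 0.02] w 0.0565 q6 -1.18
x'y' [0.53809584 0.29525099]
```

View pics/w14c.png

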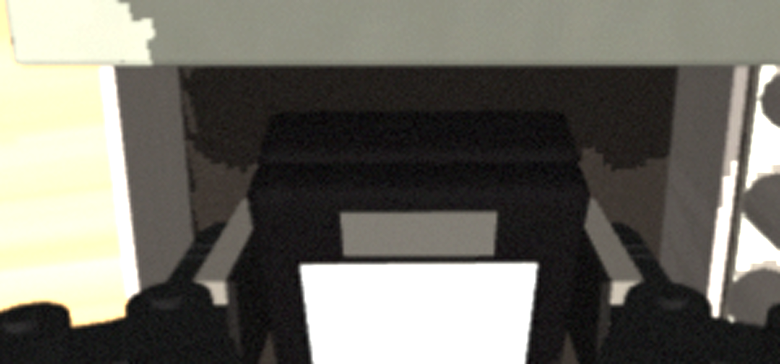

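```bash
python3 - <<'E'
from h import *
z=np.load('w14.npz');W=(z['K'],z['D'],z['T']);R=np.array([[.991,-.134],[.134,.991]])
f=lambda p:np.array(p,float)/2.6+[160-.3,160-.3]
for n,p,zz in(('front back',[[120,65],[680,65]],.176),('near low',[[268,113],[575,113]],.183),('near up',[[250,170],[585,170]],.2075)):
    P=plane(W,f(p),zz);print(n,(P[:,:2]@R.T).round(4).tolist())
E
```

```text
front back [[0.5018, 0.2358], [0.5018, 0.3489]]
near low [[0.5099, 0.2668], [0.5099, 0.3266]]
near up [[0.5127, 0.2685], [0.5127, 0.3234]]
```

Emit:
{"method": "send_rows", "body": {
  "increments": [
    [0, 0, -0.0025, 0.003, 0],
    [0, 0, 0, 0.003, 0],
    [0, 0, 0, 0.003, 0],
    [0, 0, 0, 0, 0],
    [0, 0, 0, 0.003, 0],
    [0, 0, 0, 0.003, 0],
    [0, 0, 0, 0, 0]
  ],
  "squeeze": 20
}}

```text
clock: 16.7
position: [0.5697, 0.2211, 0.1646]
ee_rot: [0.0, 0.753, 0.658, 0.001]
contact_force: [-5.0, -0.1, 5.6]
width: 0.0565
```

Emit:
{"method": "send_rows", "body": {
  "increments": [
    [0, 0, 0, 0.003, 0],
    [0, 0, 0, 0.003, 0],
    [0, 0, 0, 0.003, 0],
    [0, 0, 0, 0, 0]
  ]
}}

```text
clock: 17.2
position: [0.5697, 0.2214, 0.1558]
ee_rot: [0.0, 0.753, 0.658, 0.001]
contact_force: [-5.9, 0.6, 6.7]
width: 0.0561
```

```bash
python3 - <<'E'
from h import *
p,M=st();R=np.array([[.991,-.134],[.134,.991]]);print("x'y'",R@p[:2])
im=manip.get_image('wrist')
cv2.imwrite(f'pics/wrist15.png',im[:,:,::-1])
a=cv2.resize(im[120:300,160:460],None,fx=2.6,fy=2.6,interpolation=cv2.INTER_CUBIC)[:,:,::-1]
cv2.imwrite('pics/w15c.png',np.clip(a.astype(float)*1.8,0,255).astype(np.uint8))
E
```

```text
t 17.2 p [0.5697 0.2214 0.1558] yawx 82.32 z [ 0.002  0.001 -1.   ] F [-5.9  0.6  6.7] M [-0.08  0.09 -0.05] w 0.0561 q6 -1.18
x'y' [0.5348749  0.29575086]
```

View pics/w15c.png

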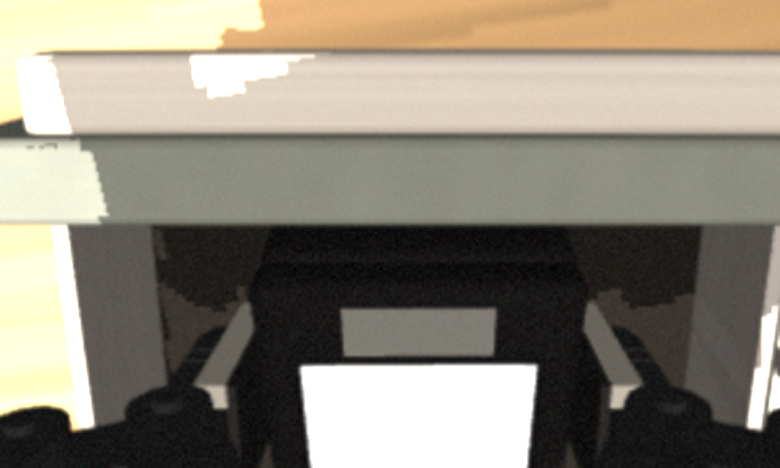

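```bash
python3 - <<'E'
from h import *
W=cal('wrist');R=np.array([[.991,-.134],[.134,.991]])
f=lambda p:np.array(p,float)/2.6+[160-.3,120-.3]
for n,p,zz in(('front back',[[120,223],[680,223]],.176),('front fore',[[120,137],[680,137]],.176),('near up',[[250,272],[585,272]],.1855)):
    P=plane(W,f(p),zz);print(n,(P[:,:2]@R.T).round(4).tolist())
E
```

```text
front back [[0.5036, 0.2444], [0.5036, 0.3424]]
front fore [[0.4885, 0.246], [0.4885, 0.3409]]
near up [[0.5092, 0.269], [0.5092, 0.3239]]
```

Emit:
{"method": "send_rows", "body": {
  "increments": [
    [0, 0, 0, 0.003, 0],
    [0, 0, 0, 0.003, 0],
    [0, 0, 0, 0.003, 0],
    [0, 0, 0, 0.003, 0],
    [0, 0, 0, 0, 0]
  ]
}}

```text
clock: 17.88
position: [0.5697, 0.2216, 0.1435]
ee_rot: [0.0, 0.753, 0.658, 0.001]
contact_force: [-5.0, 0.8, 5.9]
width: 0.0563
```

```bash
python3 - <<'E'
from h import *
p,M=st();R=np.array([[.991,-.134],[.134,.991]]);print("x'y'",R@p[:2])
W=cal('wrist');np.savez('w16.npz',K=W[0],D=W[1],T=W[2])
im=manip.get_image('wrist')
cv2.imwrite(f'pics/wrist16.png',im[:,:,::-1])
a=cv2.resize(im[120:300,160:460],None,fx=2.6,fy=2.6,interpolation=cv2.INTER_CUBIC)[:,:,::-1]
cv2.imwrite('pics/w16c.png',np.clip(a.astype(float)*2.5,0,255).astype(np.uint8))
E
```

```text
t 17.88 p [0.5697 0.2216 0.1435] yawx 82.32 z [ 0.002  0.001 -1.   ] F [-5.   0.8  5.9] M [ 0.    0.06 -0.03] w 0.0563 q6 -1.18
x'y' [0.53485358 0.29593006]
```

View pics/w16c.png

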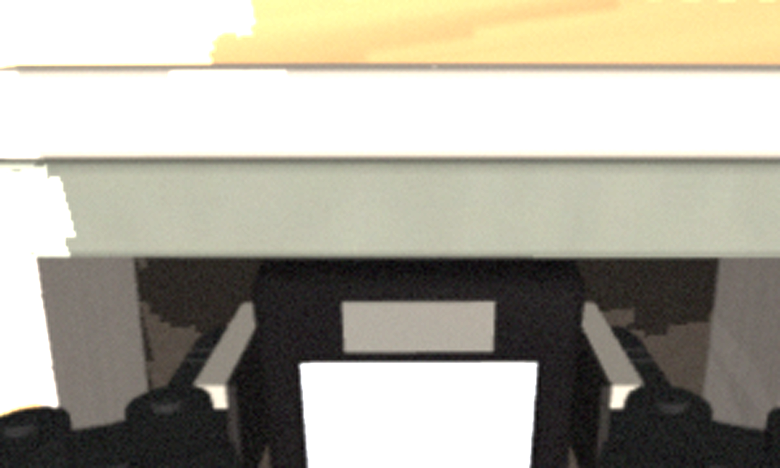

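Emit:
{"method": "send_rows", "body": {
  "increments": [
    [0, 0, 0, 0.003, 0],
    [0, 0, 0, 0.003, 0],
    [0, 0, 0, 0.003, 0],
    [0, 0, 0, 0, 0]
  ]
}}

```text
clock: 18.42
position: [0.5698, 0.2216, 0.1345]
ee_rot: [0.0, 0.753, 0.658, 0.001]
contact_force: [-5.3, 0.5, 5.9]
width: 0.0562
```

Emit:
{"method": "send_rows", "body": {
  "increments": [
    [0, 0, 0, 0.002, 0],
    [0, 0, 0, 0.001, 0],
    [0, 0, 0, 0, 0]
  ]
}}

```text
clock: 18.8
position: [0.5699, 0.2217, 0.1317]
ee_rot: [0.0, 0.753, 0.658, 0.001]
contact_force: [-4.9, 0.6, 5.9]
width: 0.0565
```

```bash
python3 - <<'E'
from h import *
p,M=st();R=np.array([[.991,-.134],[.134,.991]]);print("x'y'",R@p[:2])
W=cal('wrist');np.savez('w17.npz',K=W[0],D=W[1],T=W[2])
im=manip.get_image('wrist')
cv2.imwrite(f'pics/wrist17.png',im[:,:,::-1])
a=cv2.resize(im[120:300,160:460],None,fx=2.6,fy=2.6,interpolation=cv2.INTER_CUBIC)[:,:,::-1]
cv2.imwrite('pics/w17c.png',np.clip(a.astype(float)*2.5,0,255).astype(np.uint8))
E
```

```text
t 18.8 p [0.5699 0.2217 0.1317] yawx 82.33 z [ 0.002  0.001 -1.   ] F [-4.9  0.6  5.9] M [-0.05 -0.05  0.06] w 0.0565 q6 -1.18
x'y' [0.53504096 0.29605737]
```

View pics/w17c.png

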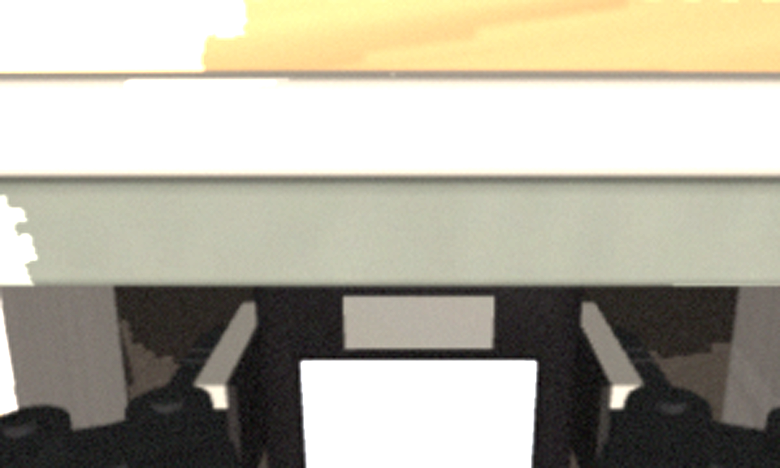

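Emit:
{"method": "send_rows", "body": {
  "increments": [
    [0, 0, 0, 0.001, 0],
    [0, 0, 0, 0.001, 0],
    [0, 0, 0, 0, 0]
  ]
}}

```text
clock: 19.23
position: [0.5698, 0.2216, 0.1291]
ee_rot: [0.0, 0.753, 0.658, 0.001]
contact_force: [-4.7, 2.2, 5.9]
width: 0.0566
```

Emit:
{"method": "send_rows", "body": {
  "increments": [
    [0, 0, 0, 0.001, 0],
    [0, 0, 0, 0.001, 0],
    [0, 0, 0, 0, 0]
  ]
}}

```text
clock: 19.6
position: [0.5699, 0.2215, 0.1271]
ee_rot: [0.0, 0.753, 0.658, 0.001]
contact_force: [-4.8, 1.7, 7.2]
width: 0.0567
```

```bash
python3 - <<'E'
from h import *
p,M=st()
W=cal('wrist')
im=manip.get_image('wrist')[:,:,::-1].copy();cv2.imwrite('pics/wrist18.png',im)
def win(im,name):
    g=cv2.cvtColor(im,cv2.COLOR_BGR2HSV)
    w=((g[...,2]>110)&(g[...,1]<60)).astype(np.uint8)*255
    w[:225]=0;w[330:]=0;w[:,:265]=0;w[:,:]*=1;w[:,378:]=0
    for c in cv2.findContours(w,0,1)[0]:
        if cv2.contourArea(c)>800: print(name,cv2.boundingRect(c))
    # label rows in col 321
    print([ (r,int(im[r,321].mean())) for r in range(200,262,3)])
for n in('4','16','17','18'): win(cv2.imread(f'pics/wrist{n}.png'),n)
cv2.imwrite('pics/side18.png',cv2.resize(manip.get_image('side')[100:180,250:350],None,fx=8,fy=7.5,interpolation=cv2.INTER_CUBIC)[:,:,::-1])
E
```

```text
t 19.6 p [0.5699 0.2215 0.1271] yawx 82.32 z [ 0.002  0.001 -1.   ] F [-4.8  1.7  7.2] M [ 0.05 -0.1   0.06] w 0.0567 q6 -1.18
4 (277, 253, 88, 74)
[(200, 79), (203, 80), (206, 18), (209, 9), (212, 8), (215, 6), (218, 9), (221, 5), (224, 11), (227, 21), (230, 58), (233, 56), (236, 58), (239, 57), (242, 59), (245, 59), (248, 30), (251, 10), (254, 144), (257, 149), (260, 149)]
16 (276, 260, 90, 68)
[(200, 75), (203, 76), (206, 75), (209, 74), (212, 75), (215, 74), (218, 52), (221, 7), (224, 5), (227, 12), (230, 15), (233, 13), (236, 57), (239, 69), (242, 68), (245, 68), (248, 68), (251, 69), (254, 66), (257, 12), (260, 163)]
17 (276, 259, 90, 69)
[(200, 74), (203, 75), (206, 74), (209, 75), (212, 74), (215, 76), (218, 77), (221, 75), (224, 75), (227, 72), (230, 27), (233, 27), (236, 70), (239, 70), (242, 69), (245, 70), (248, 71), (251, 69), (254, 28), (257, 13), (260, 174)]
18 (276, 259, 90, 69)
[(200, 76), (203, 75), (206, 74), (209, 75), (212, 73), (215, 74), (218, 75), (221, 74), (224, 75), (227, 74), (230, 74), (233, 66), (236, 71), (239, 70), (242, 70), (245, 71), (248, 69), (251, 69), (254, 23), (257, 25), (260, 173)]
```

View pics/side18.png

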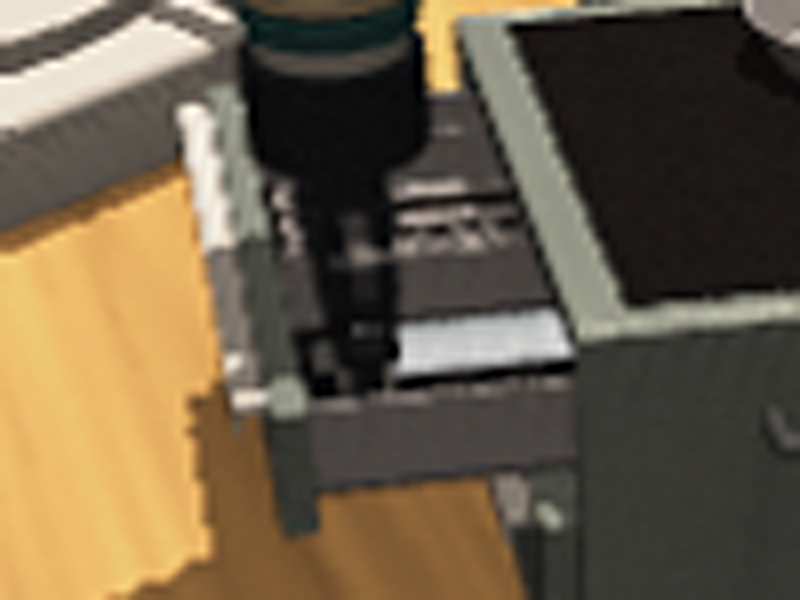

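View pics/wrist18.png

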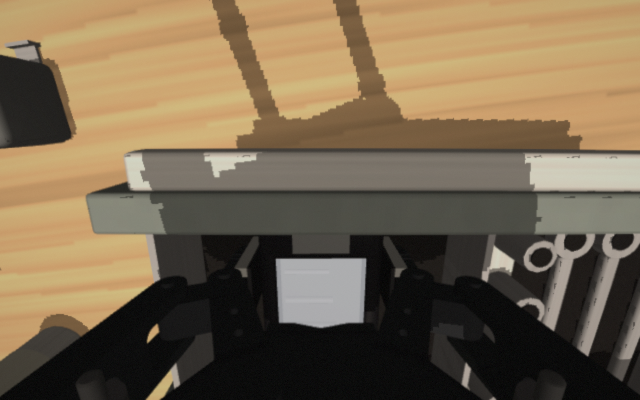

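Emit:
{"method": "send_rows", "body": {
  "increments": [
    [0, 0, 0, 0.001, 0],
    [0, 0, 0, 0.001, 0],
    [0, 0, 0, 0, 0]
  ]
}}

```text
clock: 20.08
position: [0.5712, 0.2214, 0.1271]
ee_rot: [0.001, 0.753, 0.658, 0.002]
contact_force: [-6.6, 0.5, 14.6]
width: 0.0561
```

```bash
python3 - <<'E'
from h import *
p,M=st();C=cal('wrist');R=np.array([[.991,-.134],[.134,.991]])
im=manip.get_image('wrist')[:,:,::-1].copy();cv2.imwrite('pics/wrist19.png',im)
for n,pp,z in(('front back',[[200,234],[420,234]],.176),('winTop',[[276,259],[366,259]],.152),('winBot',[[280,325],[362,325]],.152)):
    print(n,(plane(C,pp,z)[:,:2]@R.T).round(4).tolist())
E
```

```text
t 20.07 p [0.5712 0.2214 0.1271] yawx 82.33 z [ 0.005  0.001 -1.   ] F [-6.6  0.5 14.6] M [-0.35  0.2  -0.  ] w 0.0561 q6 -1.18
front back [[0.5072, 0.2535], [0.5071, 0.3322]]
winTop [[0.5293, 0.2762], [0.5293, 0.3176]]
winBot [[0.5655, 0.2766], [0.5655, 0.3173]]
```

Emit:
{"method": "send_rows", "body": {
  "increments": [
    [0, 0, 0, -0.002, 0],
    [0.75, 0, 0, -0.001, 0],
    [0.85, 0, 0, 0, 0],
    [0.85, 0, 0, 0, 0],
    [0.85, 0, 0, 0, 0]
  ]
}}

```text
clock: 20.75
position: [0.5697, 0.2209, 0.1264]
ee_rot: [-0.0, 0.753, 0.658, -0.0]
contact_force: [0.0, 0.0, -0.8]
width: 0.0725
```

```bash
python3 - <<'E'
from h import *
p,M=st();C=cal('wrist');R=np.array([[.991,-.134],[.134,.991]])
im=manip.get_image('wrist')[:,:,::-1].copy();cv2.imwrite('pics/wrist20.png',im)
E
```

```text
t 20.75 p [0.5697 0.2209 0.1264] yawx 82.3 z [-0.001 -0.    -1.   ] F [ 0.   0.  -0.8] M [-0.02  0.01  0.01] w 0.0725 q6 -1.18
```

View pics/wrist20.png

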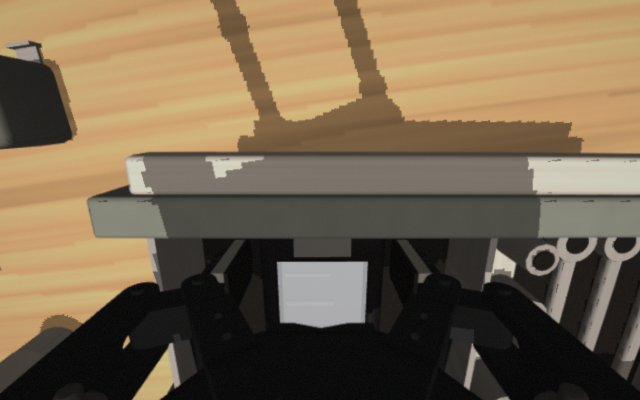

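Emit:
{"method": "send_rows", "body": {
  "increments": [
    [0.85, 0, 0, -0.01, 0],
    [0.85, 0, 0, -0.03, 0],
    [0.85, 0, 0, -0.05, 0],
    [0.85, 0, 0, -0.04, 0],
    [0.85, 0, -0.04, 0, 0],
    [0.85, 0, -0.05, 0, 0],
    [0, 0, -0.05, 0, 0],
    [0, 0, 0, 0, 0]
  ]
}}

```text
clock: 21.8
position: [0.4275, 0.2399, 0.258]
ee_rot: [-0.0, 0.752, 0.659, 0.0]
contact_force: [-0.2, 0.0, 0.3]
width: 0.0373
```

```bash
python3 - <<'E'
from h import *
p,M=st();C=cal('wrist');R=np.array([[.991,-.134],[.134,.991]]);print(R@p[:2])
for n in('top','side'):
    im=manip.get_image(n)
    im=im[100:180,250:350] if n=='side' else im[120:240,80:260]
    im=cv2.resize(im,None,fx=8 if n=='side' else 4.4,fy=7.5 if n=='side' else 4.4,interpolation=cv2.INTER_CUBIC)[:,:,::-1]
    cv2.imwrite(f'pics/{n}21.png',np.clip(im*1.5,0,255).astype(np.uint8))
E
```

```text
t 21.8 p [0.4275 0.2399 0.258 ] yawx 82.44 z [-0.     0.001 -1.   ] F [-0.2  0.   0.3] M [-0.01 -0.05  0.01] w 0.0373 q6 -1.07
[0.39155516 0.29501764]
```

View pics/side21.png

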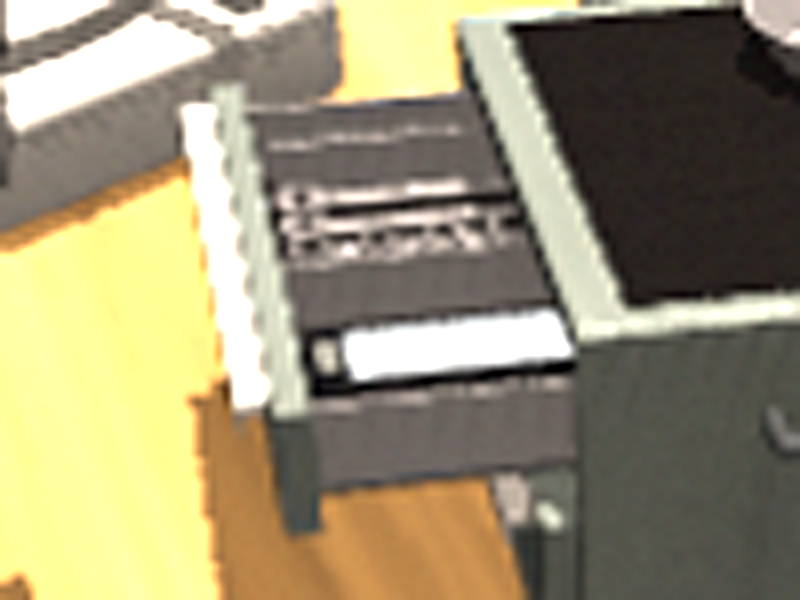

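View pics/top21.png

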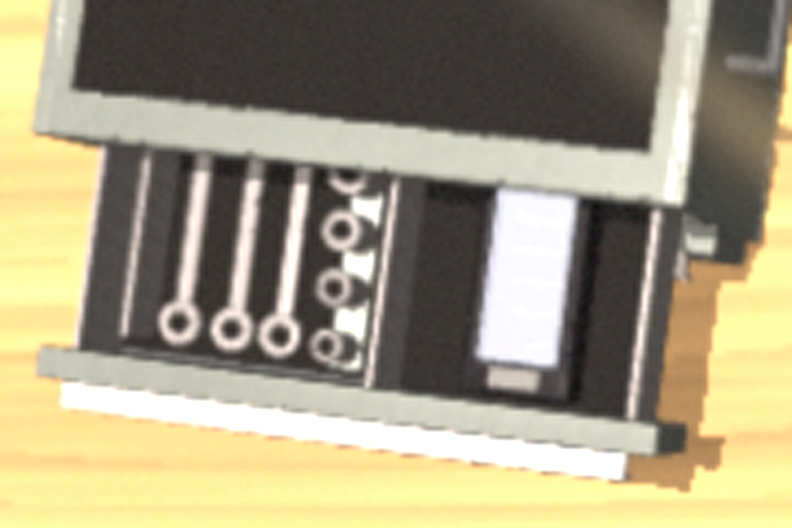

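Emit:
{"method": "send_rows", "body": {
  "increments": [
    [0, 0, 0, 0.04, 0],
    [0, 0, 0, 0.05, 0],
    [0, 0, 0.02, 0.013, 0],
    [0, 0, 0.03, 0, 0],
    [0, 0, 0.012, 0, 0],
    [0, 0, 0.005, 0, 0],
    [0, 0, 0, 0, 0]
  ]
}}

```text
clock: 22.78
position: [0.4977, 0.2307, 0.1542]
ee_rot: [-0.0, 0.753, 0.658, 0.0]
contact_force: [0.1, 0.0, 0.3]
width: 0.0
```

```bash
python3 - <<'E'
from h import *
p,M=st();R=np.array([[.991,-.134],[.134,.991]]);print(R@p[:2])
im=manip.get_image('side')
im=cv2.resize(im[90:190,230:370],None,fx=5.5,fy=5.5,interpolation=cv2.INTER_CUBIC)[:,:,::-1]
cv2.imwrite('pics/side22.png',im)
E
```

```text
t 22.77 p [0.4977 0.2307 0.1542] yawx 82.28 z [ 0.  0. -1.] F [0.1 0.  0.3] M [ 0.03 -0.02  0.05] w 0.0 q6 -1.13
[0.4623156  0.29535166]
```

View pics/side22.png

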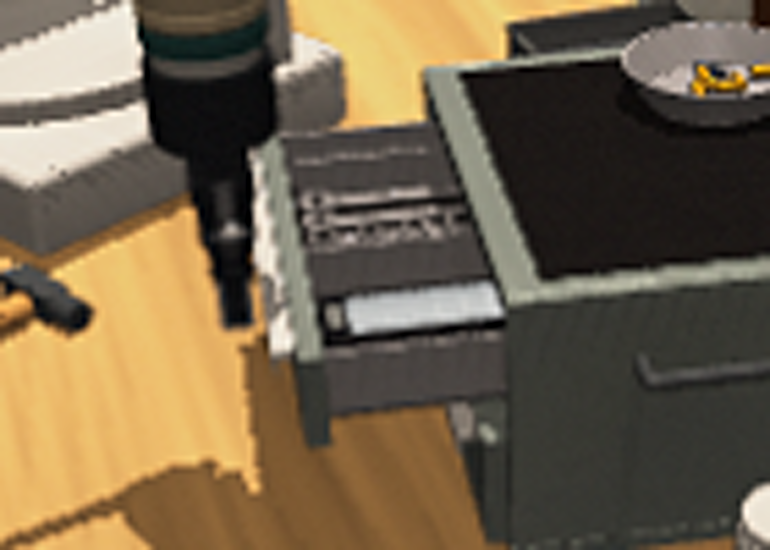

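Right in front of the pull, with no contact yet. Next, a slow push.

Emit:
{"method": "send_rows", "body": {
  "increments": [
    [0, 0, 0.003, 0, 0],
    [0, 0, 0.004, 0, 0],
    [0, 0, 0.005, 0, 0],
    [0, 0, 0.006, 0, 0],
    [0, 0, 0.006, 0, 0],
    [0, 0, 0.006, 0, 0],
    [0, 0, 0.006, 0, 0],
    [0, 0, 0.006, 0, 0]
  ]
}}

```text
clock: 23.82
position: [0.5363, 0.2255, 0.154]
ee_rot: [-0.002, 0.753, 0.658, -0.002]
contact_force: [-7.4, 1.2, 5.7]
width: -0.0002
```

Emit:
{"method": "send_rows", "body": {
  "increments": [
    [0, 0, 0.006, 0, 0],
    [0, 0, 0.006, 0, 0],
    [0, 0, 0.006, 0, 0],
    [0, 0, 0.006, 0, 0],
    [0, 0, 0.006, 0, 0],
    [0, 0, 0.006, 0, 0],
    [0, 0, 0.005, 0, 0],
    [0, 0, 0.005, 0, 0]
  ]
}}

```text
clock: 24.82
position: [0.5819, 0.2194, 0.154]
ee_rot: [-0.002, 0.753, 0.658, -0.002]
contact_force: [-7.7, 1.3, 4.2]
width: 0.0001
```

```bash
python3 - <<'E'
from h import *
p,M=st();R=np.array([[.991,-.134],[.134,.991]]);print(R@p[:2])
im=manip.get_image('side')
im=cv2.resize(im[90:190,230:370],None,fx=5.5,fy=5.5,interpolation=cv2.INTER_CUBIC)[:,:,::-1]
cv2.imwrite('pics/side23.png',im)
im=manip.get_image('wrist');cv2.imwrite('pics/wrist23.png',im[:,:,::-1])
E
```

```text
t 24.82 p [0.5819 0.2194 0.154 ] yawx 82.32 z [-0.006  0.    -1.   ] F [-7.7  1.3  4.2] M [ 0.03  0.94 -0.02] w 0.0001 q6 -1.19
[0.54724016 0.29538464]
```

View pics/side23.png

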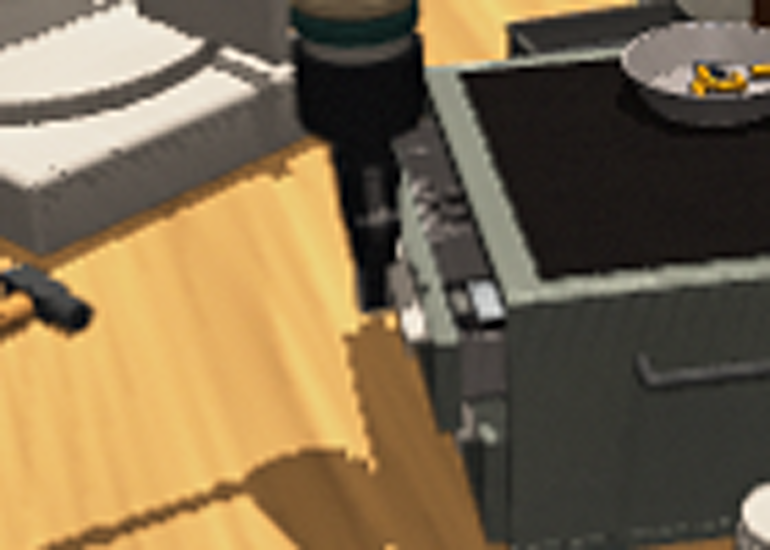

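View pics/wrist23.png

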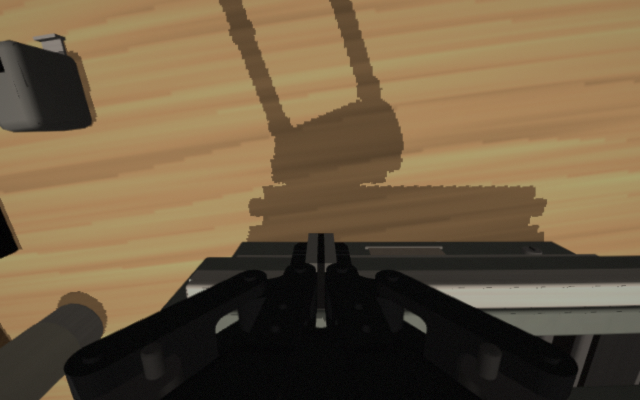

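Emit:
{"method": "send_rows", "body": {
  "increments": [
    [0, 0, 0.005, 0, 0],
    [0, 0, 0.005, 0, 0],
    [0, 0, 0.004, 0, 0],
    [0, 0, 0.003, 0, 0],
    [0, 0, 0.003, 0, 0],
    [0, 0, 0.002, 0, 0],
    [0, 0, 0.002, 0, 0]
  ]
}}

```text
clock: 25.8
position: [0.6063, 0.2161, 0.1539]
ee_rot: [-0.001, 0.753, 0.658, -0.001]
contact_force: [-6.4, 0.4, 3.5]
width: 0.0001
```

```bash
python3 - <<'E'
from h import *
p,M=st();R=np.array([[.991,-.134],[.134,.991]]);print(R@p[:2])
im=manip.get_image('side')
im=cv2.resize(im[90:190,230:370],None,fx=5.5,fy=5.5,interpolation=cv2.INTER_CUBIC)[:,:,::-1]
cv2.imwrite('pics/side24.png',im)
E
```

```text
t 25.8 p [0.6063 0.2161 0.1539] yawx 82.32 z [-0.004  0.    -1.   ] F [-6.4  0.4  3.5] M [0.15 0.89 0.03] w 0.0001 q6 -1.2
[0.57186347 0.29535069]
```

View pics/side24.png

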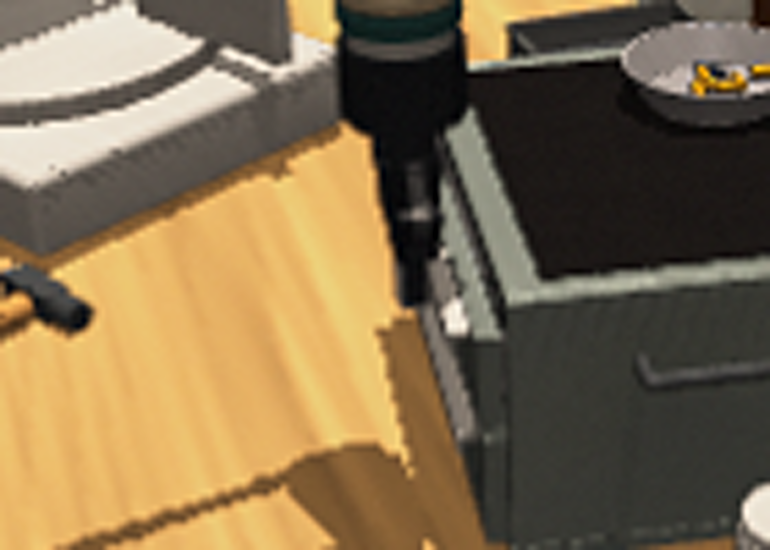

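Nearly home. I'll continue at 2 mm per row until the stop registers.

Emit:
{"method": "send_rows", "body": {
  "increments": [
    [0, 0, 0.002, 0, 0],
    [0, 0, 0.002, 0, 0],
    [0, 0, 0.002, 0, 0],
    [0, 0, 0, 0, 0]
  ]
}}

```text
clock: 26.35
position: [0.6084, 0.2157, 0.1539]
ee_rot: [-0.004, 0.753, 0.658, -0.004]
contact_force: [-12.7, 2.5, 8.9]
width: -0.0003
```

Emit:
{"method": "send_rows", "body": {
  "increments": [
    [0, 0, 0.002, 0, 0],
    [0, 0, 0.002, 0, 0],
    [0, 0, 0, 0, 0]
  ]
}}

```text
clock: 26.72
position: [0.6084, 0.2157, 0.1539]
ee_rot: [-0.007, 0.753, 0.658, -0.007]
contact_force: [-19.9, 2.8, 12.3]
width: -0.0
```

Emit:
{"method": "send_rows", "body": {
  "increments": [
    [0, 0, 0.002, 0, 0],
    [0, 0, 0.002, 0, 0],
    [0, 0, 0, 0, 0]
  ]
}}

```text
clock: 27.1
position: [0.6083, 0.2157, 0.154]
ee_rot: [-0.01, 0.753, 0.658, -0.01]
contact_force: [-28.6, 3.1, 17.2]
width: -0.0003
```

Emit:
{"method": "send_rows", "body": {
  "increments": [
    [0, 0, -0.005, 0, 0],
    [0, 0, -0.008, 0, 0],
    [0, 0, -0.02, 0, 0],
    [0, 0, -0.04, 0, 0],
    [0, 0, -0.05, 0, 0],
    [0, 0, -0.03, -0.05, 0],
    [0, 0, 0, -0.05, 0],
    [0, 0, 0, 0, 0]
  ]
}}

```text
clock: 28.1
position: [0.4738, 0.2354, 0.2586]
ee_rot: [0.003, 0.753, 0.658, 0.006]
contact_force: [-0.4, -0.5, 0.1]
width: 0.0
```

```bash
python3 - <<'E'
from h import *
p,M=st()
for n in('side','top','wrist'):
    im=manip.get_image(n)[:,:,::-1];cv2.imwrite(f'pics/{n}25.png',im)
    if n=='top': cv2.imwrite('pics/top25c.png',cv2.resize(im[110:240,80:260],None,fx=4.4,fy=4.4,interpolation=cv2.INTER_CUBIC))
E
```

```text
t 28.1 p [0.4738 0.2354 0.2586] yawx 82.34 z [ 0.012  0.003 -1.   ] F [-0.4 -0.5  0.1] M [0.02 0.04 0.06] w 0.0 q6 -1.11
```

View pics/side25.png

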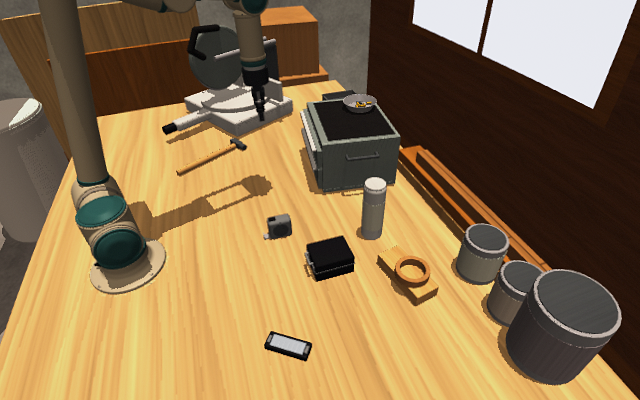

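View pics/top25c.png

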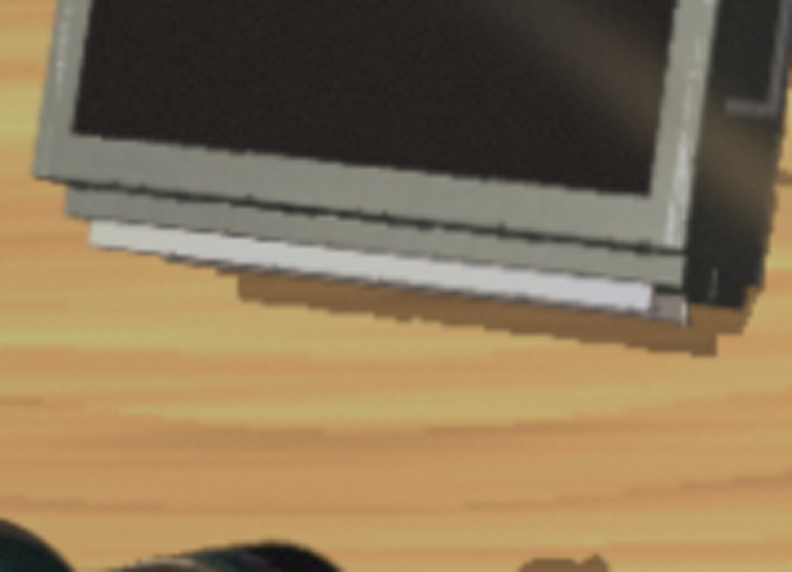

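View pics/wrist25.png

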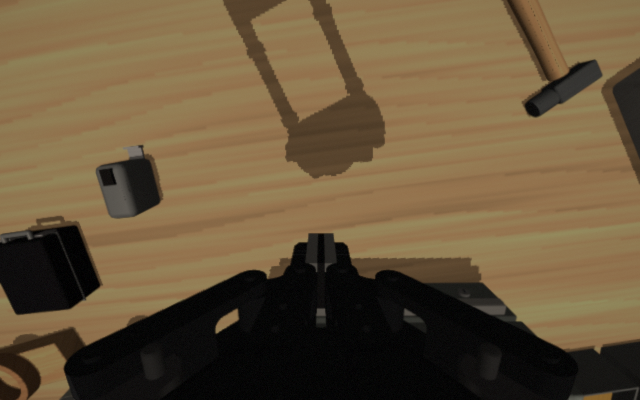

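```bash
python3 - <<'E'
from h import *
T=cal('top');R=np.array([[.991,-.134],[.134,.991]])
f=lambda p:np.array(p,float)/4.4+[80-.4,110-.4]
for n,p,z in(('slab top',[[35,177],[685,248]],.2),('pull',[[92,246],[650,311]],.170),('front fore',[[70,215],[685,287]],.176)):
    print(n,(plane(T,f(p),z)[:,:2]@R.T).round(4).tolist())
p,M=st()
E
```

```text
slab top [[0.6151, 0.5431], [0.6166, 0.2067]]
pull [[0.5854, 0.5255], [0.5859, 0.2278]]
front fore [[0.5996, 0.5364], [0.5995, 0.2103]]
t 28.25 p [0.4708 0.2341 0.2531] yawx 82.3 z [ 0. -0. -1.] F [ 0.   0.2 -1. ] M [0.   0.01 0.01] w 0.0001 q6 -1.11
```

The drawer reads about 0 to 3 mm from the fully shut geometry, which is near the measurement error. I'll take a closer wrist view to decide.

Emit:
{"method": "send_rows", "body": {
  "increments": [
    [0, -0.03, 0.04, -0.02, 0],
    [0, -0.03, 0.05, -0.02, 0],
    [0, -0.02, 0.03, 0, 0],
    [0, 0, 0, 0, 0]
  ]
}}

```text
clock: 28.75
position: [0.5806, 0.1368, 0.2911]
ee_rot: [-0.001, 0.754, 0.657, -0.001]
contact_force: [-0.8, -0.5, -0.0]
width: 0.0004
```

```bash
python3 - <<'E'
from h import *
p,M=st();W=cal('wrist');np.savez('w26.npz',K=W[0],D=W[1],T=W[2])
im=manip.get_image('wrist')[:,:,::-1];cv2.imwrite('pics/wrist26.png',im)
E
```

```text
t 28.75 p [0.5806 0.1368 0.2911] yawx 82.1 z [-0.003 -0.001 -1.   ] F [-0.8 -0.5 -0. ] M [ 0.03  0.03 -0.04] w 0.0004 q6 -1.32
```

View pics/wrist26.png

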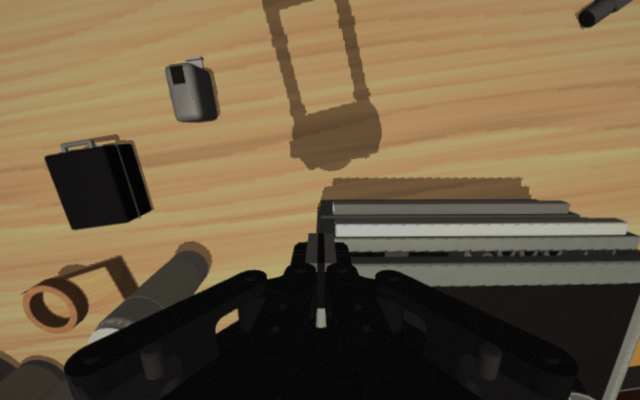

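```bash
python3 - <<'E'
from h import *
im=cv2.imread('pics/wrist26.png')
a=cv2.resize(im[195:295,350:640],None,fx=2.7,fy=5,interpolation=cv2.INTER_CUBIC)
cv2.imwrite('pics/w26c.png',np.clip(a*2.,0,255).astype(np.uint8))
z=np.load('w26.npz');W=(z['K'],z['D'],z['T']);R=np.array([[.991,-.134],[.134,.991]])
print('cam',R@(-W[2][:3,:3].T@W[2][:3,3])[:2],(-W[2][:3,:3].T@W[2][:3,3])[2])
for n,zz,xs in(('slab low',.182,.617),('slab top',.2,.6165)):
    for y in(.35,.42): 
        q=R.T@np.array([xs,y]);print(n,y,proj(W,[[*q,zz]]).round(1))
for x in(.611,.614,.617):
    q=R.T@np.array([x,.42]);print('front back at',x,proj(W,[[*q,.176]]).round(1))
E
```

```text
cam [0.49093396 0.21459184] 0.43339657755474364
slab low 0.35 [[458.2 257.6]]
slab low 0.42 [[527.4 257. ]]
slab top 0.35 [[467.4 265.9]]
slab top 0.42 [[540.9 265.2]]
front back at 0.611 [[524.4 248.9]]
front back at 0.614 [[523.8 251.7]]
front back at 0.617 [[523.2 254.4]]
```

View pics/w26c.png

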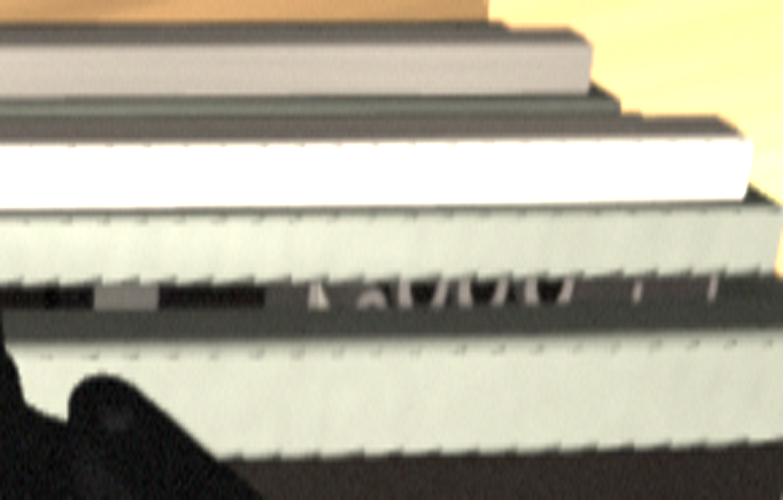

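```bash
python3 - <<'E'
from h import *
# wrist23: rebuild camera pose by rigid offset from TCP using current pose (tool vertical both times)
s=manip.get_state();from scipy.spatial.transform import Rotation as Ro
z=np.load('w26.npz');T=z['T']
def Tt(p,q):
    M=np.eye(4);M[:3,:3]=Ro.from_quat([q[1],q[2],q[3],q[0]]).as_matrix();M[:3,3]=p;return M
X=T@Tt(s['position'],s['ee_rot'])  # cam_from_tool
print(s['position'])
q=np.array([-.002,.753,.658,-.002]);q/=np.linalg.norm(q)
W=(z['K'],z['D'],X@np.linalg.inv(Tt([.5819,.2194,.154],q)))
R=np.array([[.991,-.134],[.134,.991]])
for n,p,zz in(('pull fore',[[190,283],[600,284]],.174),('pull back/front fore',[[600,307]],.176),('front back',[[600,333]],.176)):
    print(n,(plane(W,p,zz)[:,:2]@R.T).round(4).tolist())
# current pull, front
W=(z['K'],z['D'],T)
g=lambda p:np.array(p,float)/[2.7,5]+[350-.3,195-.3]
for n,p,zz in(('pull fore',[[400,142]],.174),('front fore',[[400,208]],.176),('front back',[[400,277]],.176),('slab low',[[400,310]],.182),('slab top',[[400,346]],.2)):
    print(n,(plane(W,g(p),zz)[:,:2]@R.T).round(4).tolist())
im=cv2.imread('pics/wrist23.png');cv2.imwrite('pics/w23c.png',np.clip(cv2.resize(im[230:400,150:640],None,fx=1.6,fy=3)*2.,0,255).astype(np.uint8))
E
```

```text
[0.57904131 0.13801214 0.29127971]
pull fore [[0.5577, 0.2306], [0.5594, 0.4366]]
pull back/front fore [[0.5714, 0.438]]
front back [[0.5874, 0.4426]]
pull fore [[0.5839, 0.3893]]
front fore [[0.5971, 0.3903]]
front back [[0.612, 0.3928]]
slab low [[0.6164, 0.3898]]
slab top [[0.6147, 0.3785]]
```

View pics/w23c.png

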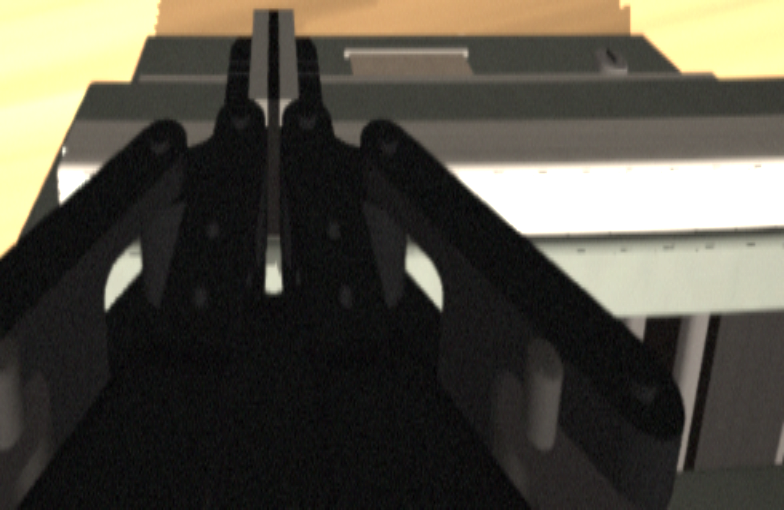

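```bash
python3 - <<'E'
from h import *
im=manip.get_image('side')[:,:,::-1]
cv2.imwrite('pics/side27.png',np.clip(cv2.resize(im[100:200,290:370],None,fx=7,fy=6,interpolation=cv2.INTER_CUBIC)*1.4,0,255).astype(np.uint8))
E
```

```text
(no output)
```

View pics/side27.png

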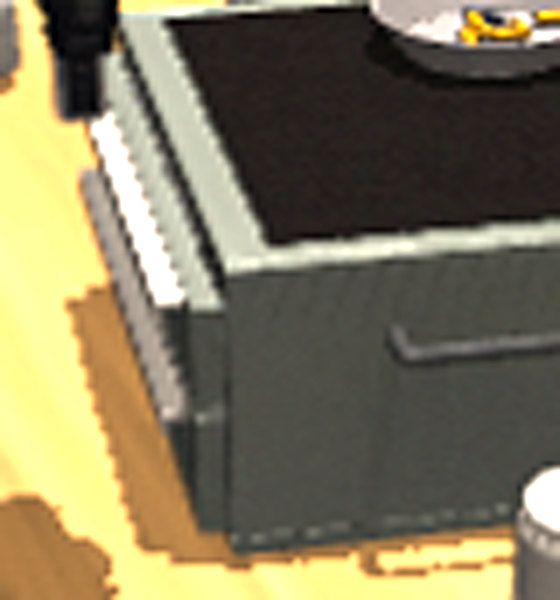

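Emit:
{"method": "send_rows", "body": {
  "increments": [
    [0, 0.02, -0.05, 0, 0],
    [0, 0.03, -0.05, 0, 0],
    [0, 0.03, -0.03, 0.03, 0],
    [0, 0, 0, 0.05, 0],
    [0, 0, 0, 0.045, 0],
    [0, 0, 0, 0, 0]
  ]
}}

```text
clock: 29.6
position: [0.4564, 0.2354, 0.1655]
ee_rot: [-0.002, 0.752, 0.659, -0.004]
contact_force: [-1.1, 1.0, -0.6]
width: 0.0001
```

```bash
python3 - <<'E'
from h import *
p,M=st();R=np.array([[.991,-.134],[.134,.991]]);print(R@p[:2])
E
```

```text
t 29.6 p [0.4564 0.2354 0.1655] yawx 82.41 z [-0.009 -0.003 -1.   ] F [-1.1  1.  -0.6] M [-0.01  0.02 -0.06] w 0.0001 q6 -1.1
[0.42073348 0.29444117]
```

Emit:
{"method": "send_rows", "body": {
  "increments": [
    [0, 0, 0.03, 0.005, 0],
    [0, 0, 0.04, 0, 0],
    [0, 0, 0.04, 0, 0],
    [0, 0, 0.025, 0, 0],
    [0, 0, 0.008, 0, 0],
    [0, 0, 0.003, 0, 0],
    [0, 0, 0.002, 0, 0],
    [0, 0, 0, 0, 0]
  ]
}}

```text
clock: 30.6
position: [0.6067, 0.2161, 0.1642]
ee_rot: [-0.0, 0.753, 0.658, 0.0]
contact_force: [0.5, 0.6, 0.5]
width: 0.0
```

Emit:
{"method": "send_rows", "body": {
  "increments": [
    [0, 0, 0.002, 0, 0],
    [0, 0, 0.002, 0, 0],
    [0, 0, 0.002, 0, 0],
    [0, 0, 0, 0, 0]
  ]
}}

```text
clock: 31.1
position: [0.6085, 0.2158, 0.164]
ee_rot: [-0.004, 0.753, 0.658, -0.003]
contact_force: [-10.5, 1.5, 6.3]
width: -0.0002
```

```bash
python3 - <<'E'
from h import *
p,M=st();R=np.array([[.991,-.134],[.134,.991]]);print(R@p[:2])
E
```

```text
t 31.1 p [0.6085 0.2158 0.164 ] yawx 82.32 z [-0.01   0.001 -1.   ] F [-10.5   1.5   6.3] M [0.28 1.57 0.02] w -0.0002 q6 -1.21
[0.57412109 0.29542402]
```

```bash
python3 - <<'E'
from h import *
W=cal('wrist');np.savez('w28.npz',K=W[0],D=W[1],T=W[2])
im=manip.get_image('wrist')[:,:,::-1];cv2.imwrite('pics/w28.png',im)
cv2.imwrite('pics/w28c.png',np.clip(cv2.resize(im[230:400,150:640],None,fx=1.6,fy=3,interpolation=cv2.INTER_CUBIC)*2.,0,255).astype(np.uint8))
E
```

```text
(no output)
```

View pics/w28c.png

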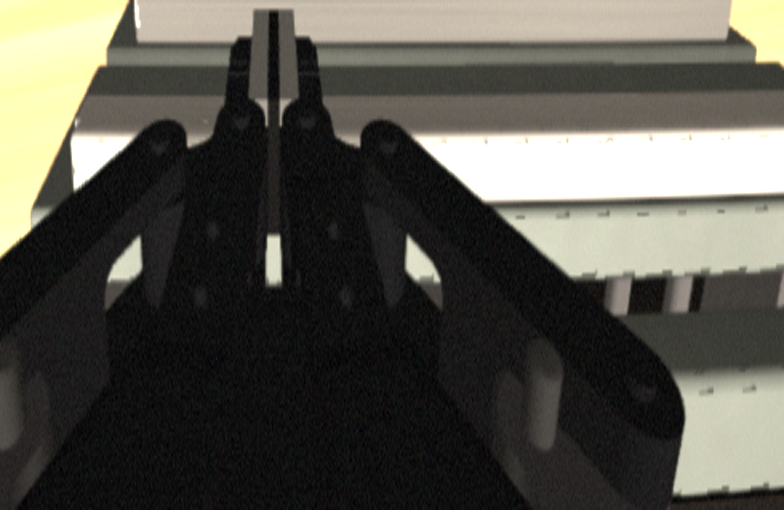

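```bash
python3 - <<'E'
from h import *
z=np.load('w28.npz');W=(z['K'],z['D'],z['T']);R=np.array([[.991,-.134],[.134,.991]])
g=lambda p:np.array(p,float)/[1.6,3]+[150-.3,230-.3]
for n,p,zz in(('pull fore',[[600,136]],.174),('front fore',[[600,204]],.176),('front back',[[620,276]],.176),('slab low',[[690,311]],.182),('slab top',[[690,367]],.2)):
    print(n,(plane(W,g(p),zz)[:,:2]@R.T).round(4).tolist())
im=cv2.imread('pics/w28.png').astype(int)
for c in(585,):
    print([(r,int(im[r,c-3:c+4].mean())) for r in range(290,360)])
E
```

```text
pull fore [[0.5847, 0.4056]]
front fore [[0.5972, 0.4066]]
front back [[0.6126, 0.4169]]
slab low [[0.6159, 0.4378]]
slab top [[0.6112, 0.4202]]
[(290, 163), (291, 162), (292, 161), (293, 158), (294, 136), (295, 86), (296, 40), (297, 44), (298, 62), (299, 78), (300, 88), (301, 96), (302, 100), (303, 102), (304, 102), (305, 102), (306, 101), (307, 101), (308, 101), (309, 101), (310, 101), (311, 100), (312, 100), (313, 100), (314, 100), (315, 100), (316, 100), (317, 100), (318, 100), (319, 96), (320, 78), (321, 48), (322, 28), (323, 19), (324, 17), (325, 15), (326, 14), (327, 11), (328, 12), (329, 11), (330, 11), (331, 13), (332, 14), (333, 18), (334, 25), (335, 27), (336, 28), (337, 28), (338, 28), (339, 28), (340, 29), (341, 29), (342, 29), (343, 29), (344, 29), (345, 29), (346, 29), (347, 28), (348, 29), (349, 29), (350, 29), (351, 29), (352, 31), (353, 36), (354, 44), (355, 58), (356, 68), (357, 78), (358, 83), (359, 87)]
```

```bash
python3 - <<'E'
from h import *
C=cal('side');R=np.array([[.991,-.134],[.134,.991]])
for x in(.598,.602,.6165):
    for zz in(.176,.15,.12,.09,.06,.03,.01):
        q=R.T@np.array([x,.2095]);u=proj(C,[[*q,zz]])[0];print(x,zz,((u-[290,100])*[7,6]).round(0))
im=cv2.imread('pics/side27.png')
cv2.imwrite('pics/side27c.png',cv2.resize(im[280:570,140:280],None,fx=4,fy=2,interpolation=cv2.INTER_CUBIC))
E
```

```text
0.598 0.176 [183. 305.]
0.598 0.15 [185. 347.]
0.598 0.12 [187. 393.]
0.598 0.09 [189. 439.]
0.598 0.06 [191. 482.]
0.598 0.03 [193. 525.]
0.598 0.01 [194. 553.]
0.602 0.176 [192. 304.]
0.602 0.15 [194. 346.]
0.602 0.12 [196. 392.]
0.602 0.09 [197. 438.]
0.602 0.06 [199. 482.]
0.602 0.03 [201. 524.]
0.602 0.01 [202. 552.]
0.6165 0.176 [223. 301.]
0.6165 0.15 [224. 343.]
0.6165 0.12 [226. 389.]
0.6165 0.09 [227. 435.]
0.6165 0.06 [229. 478.]
0.6165 0.03 [230. 521.]
0.6165 0.01 [231. 549.]
```

View pics/side27c.png

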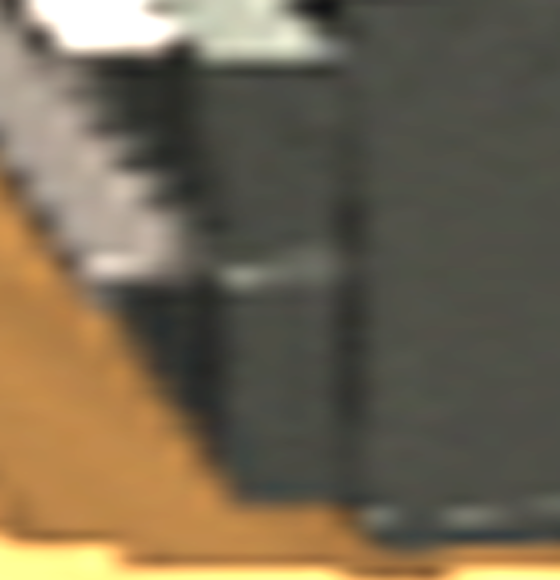

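In the side view, the top drawer's front is flush with the shut lower drawer's front, at x' 0.600 for both. It also stops rigidly at the same place on both pushes, up to 28 N, so it is on its hard stop. Now I'll back off.

Emit:
{"method": "send_rows", "body": {
  "increments": [
    [0, 0, -0.006, 0, 0],
    [0, 0, -0.01, 0, 0],
    [0, 0, -0.03, 0, 0],
    [0, 0, -0.05, 0, 0],
    [0, 0, -0.03, -0.03, 0],
    [0, 0, 0, -0.04, 0],
    [0, 0, 0, 0, 0],
    [0, 0, 0, 0, 0]
  ]
}}

```text
clock: 32.15
position: [0.4882, 0.2318, 0.2334]
ee_rot: [0.0, 0.753, 0.658, -0.0]
contact_force: [-0.2, -0.5, -0.8]
width: -0.0
```

```bash
python3 - <<'E'
from h import *
p,M=st()
a=cv2.imread('pics/top0.png').astype(int);im=manip.get_image('top')[:,:,::-1];cv2.imwrite('pics/top30.png',im)
s0=cv2.imread('pics/side0.png').astype(int);s=manip.get_image('side')[:,:,::-1]
d=(np.abs(s-s0).max(2)>60)
for n,(x0,y0,x1,y1) in dict(tape=(262,205,298,245),socket=(300,230,360,282),can=(358,175,390,242),offcut=(375,245,442,305),small=(260,325,315,362)).items(): print(n,int(d[y0:y1,x0:x1].sum()))
E
```

```text
t 32.15 p [0.4882 0.2318 0.2334] yawx 82.3 z [-0. -0. -1.] F [-0.2 -0.5 -0.8] M [-0.02 -0.01  0.04] w -0.0 q6 -1.12
tape 0
socket 0
can 0
offcut 0
small 0
```

View pics/top30.png

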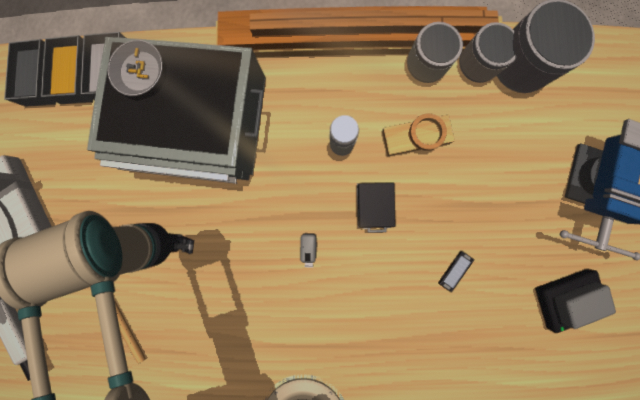

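The drawer is shut at (165,172), the bystanders match the first pictures, and the robot is touching nothing. Handing in.

```bash
python3 -c "
from rig import manip
print(manip.sign_off())"
```

```text
the job is handed in; nothing more can be done
None
```

The bit case is in the empty right-hand bay of the top drawer, the drawer is pushed home, and I handed the job in at about 32 s on the robot's clock.

- **Tilting:** I gripped the larger case near its robot-side end. The tool can't tilt, so I pressed the case's end on the right end of the drawer front until it pivoted about 18° in the pads.
- **Placing:** I slid it in under the chest's top, lowered it until it lay flat, and then released it.
- **Drawer:** Setting the case down nudged the drawer about 4–5 mm inward. I then pushed it shut slowly by its pull.

**Last checks**
- **Case:** Before closing, it looked flat in the bay, clear of the drawer front by about 4 mm and of the divider by about 8 mm.
- **Drawer stop:** It stopped rigidly at the same spot on both pushes, with up to 28 N, and stayed there afterwards.
- **Bystanders:** The tape measure, socket case, spray can, offcut with its tape roll and the smaller case showed no change from the first side picture.
- **Robot:** It was clear of everything at hand-in.

**One check disagreed:** the wrist and top cameras put the drawer about 1–4 mm short of fully shut. The side camera showed its front flush with the lower drawer's front, within about 1 mm. I trusted the rigid stop and the flush front, and put the difference down to rounded edges and camera error.

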